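# Load a slide rack onto the drying carousel

### The arm

A 6-joint arm with a two-finger parallel gripper is mounted at the origin on the work surface. World frame = base frame: x ahead of the robot, y to its left, z up, the work surface at z = 0. Lengths are in m, angles in degrees, forces in N, time in s.
With the tool pointing down it reaches from about 0.3 to 0.875 m from the base axis. Payload 6.4 kg.
Tool frame: the origin (TCP) lies midway between the tips of the shut fingers; the grasp point (between the pads) lies 19 mm behind it (robot.pinch_z is the distance from the TCP to the grasp point, in m); x points along the fingers, y is the direction in which the jaws open and shut, and the axes are right-handed (so a half turn about x gives the same grasp; the last joint's range is limited). The gripper opens to 85 mm and grips with 20 to 120 N. Pads are 22 mm wide; open, the fingers measure 114 mm over their backs; the gripper's body (76 mm by 85 mm) begins 54 mm behind the grasp point. The pads swing forward as they close: fully open they stand 13 mm farther back than shut.
Start: joints at [-86.075, 10.359, 92.074, -0, 77.567, -11.82], TCP at [0.156, -0.553, 0.231] pointing down, gripper open.
Joint ranges: [-171.53, 171.53], [-51.25, 118.39], [17.06, 147.69], [-65.23, 245.23], [0, 150.52], [-178.68, 178.68]. Speed limits (degrees/s): [147.25, 147.25, 172.46, 180, 180, 180].

### API

Orientations are given as a 3x3 rotation matrix whose columns are the frame's x, y, z axes.
In Python, from rig import robot gives the robot as it stands. The module is installed in compiled form; this text tells all that it offers.
- The arm moves only by the shell command python3 -m creep 'ROWS' [OPENING] [FORCE]. ROWS is a JSON object of lists of equal length, an entry for each row: "slide": the shift along the tool's x, y, z in mm, a list of three; "rotation": the turn, a rotation vector about the tool's x, y, z in degrees, a list of three. A call has 1 to 8 rows; each row is the pose to reach, as a shift and turn from the pose commanded when the call began, along the tool's axes at that moment; what a row does not reach only later rows make up. A row lasts 1/12 s, in which the tool goes at most 41.7 mm and 7.16 degrees, less where a joint would pass 70% of its speed; a pose out of reach is approached as far as the arm can. A call with a gripper value outside its range is refused whole. OPENING is the opening in per cent of the stroke, from 0 (shut) to 100 (fully open), set as the call begins (- or left out, the last holds). The fingers move at their own pace and stop on an object; FORCE is the grip in N (left out, the last holds). Time passes only in rows, so rows that repeat a pose let the fingers close. It gives the time, the measured TCP pose, the force and the opening at its end, in the units of the state.
- robot.get_state(): the state, without advancing time (a new reading comes with each control period).
- robot.camera(name): name is "scene" or "top" or "wrist"; returns a dict with "img" (420x560x3 uint8, red, green, blue), "fx", "fy", "cx", "cy" (pixels), "R" (3x3) and "t" (3): a world point X has camera coordinates R X + t; the wrist camera has in their place "mount" (4x4, takes a point from camera to tool coordinates, whose origin is the TCP and whose axes are the tool frame's). Camera axes: x right, y down, z forward; pixel columns grow to the right and rows downward; lengths in m; the calibration is good to about 2 mm. A picture is of the moment at which its call begins: read the wrist's pose just before it. There is no depth.
- robot.sign_off(): hands the job in, once; it reports no verdict.
The state is a dict: "clock": time; "qpos": joint angles; "joint_vel": joint speeds; "joint_efforts": joint torques, N m; "ee_pos": TCP position; "ee_rot": TCP orientation; "ft_force": force on the tool from outside, world axes, zero at the start; "moment": the same for the moment, N m; "opening": finger opening in m.
Only numpy, scipy, OpenCV 4.12 (cv2) and the standard library are available. Lean on these libraries where they do the work, as an engineer would, in place of code of your own. Each camera call takes 0.05 s, during which the arm holds its last target.

### The job

The slide rack hanging on the loading rail has to go onto the drying carousel. Push the carousel round to the index position at which an empty arm stands in line with the rail, then slide the rack along onto that arm until its drop keeper has been lifted and has fallen shut again behind the eye. Leave the rack hanging quietly there, the carousel in its click position, and the other things on the bench where they are.

Things in the scene. Friction and masses are not known exactly. Their poses are not given: they have to be found in the camera images.
- hub (a point): Point on the carousel's upright axis, 195 mm above the bench, level with the arms' centre lines. Belongs to the fixed stand (position and yaw vary): y axis horizontal along the loading rail, away from the carousel; z up. Carousel: grey disc, 152 mm wide, top face 205 mm above the bench, on a white base plate 12 mm thick, 250 x 250 mm, 90 mm wide under the rail.
- rail_end (a point): Centre of the inner end of the fixed loading rail, 194 mm from the carousel axis on the hub's y axis, 195 mm above the bench. Round steel bar, 10 mm in diameter, running from here away from the carousel to an upright post 340 mm from the axis (no higher than the rail's top). An arm in line continues the rail across a 4 mm gap.
- carousel (a joint): Turn in rad, counter-clockwise from above positive. Sprung detents at -1.047, 0, 1.047, 2.094; stops 0.1 past the outer two. Starts anywhere from -0.2 to 1.25, in or between detents. At -1.047 empty arm a is in line with the rail, at 2.094 empty arm b; either will do, the nearer is at most 1.6 rad off. Nearly free between detents; within 0.28 rad of one, about 6 N on a post takes it over a pin, in or out.
- post0 (a point): Top centre of an upright steel push post on the carousel disc: 12 mm in diameter, from 205 to 250 mm above the bench, 60 mm from the axis, turning with the carousel. At carousel 0 it stands 30 degrees counter-clockwise of the hub's y axis, between two arms.
- post1 (a point): Top centre of the second such post, at -30 degrees when carousel reads 0.
- post2 (a point): Top centre of the third such post, at -90 degrees when carousel reads 0.
- tip_a (a point): Centre of the tip of empty arm a. All four arms are level round steel pegs, 10 mm in diameter, axis 195 mm above the bench, tip 190 mm from the carousel axis. At carousel 0 they point +60 (a, empty), 0 (full), -60 (full) and -120 degrees (b, empty) counter-clockwise from the hub's y axis. A 24 mm collar on each ends 105 mm from the axis: an eye against it (centre at 111 mm) is fully home.
- tip_b (a point): Centre of the tip of empty arm b, made like arm a. The two full arms between a and b carry racks like the loose one, fixed to them, with their eyes 111 mm from the axis and tabs up to 243 mm above the bench.
- keeper_a (a joint): Swing in rad of arm a's gravity keeper: steel flap 12 mm wide with an 18 mm wide bob, pivoted on the arm 180 mm from the carousel axis, hanging to 42 mm below the arm's centre line. 0 = straight down (shut); swings only inward and up (positive, to 1.35) and falls back by its weight (25 g). An eye pushed along the arm lifts it and is past it when about 140 mm or less from the axis.
- keeper_b (a joint): The same for the keeper of arm b.
- rack_eye (a point): Loose slide rack (about 0.2 kg): point in its eye on the centre line of the bar it hangs on, at first the rail, 225 to 275 mm from the carousel axis. y along the rail, z up. Eye plate 42 mm wide, 12 mm thick along y; hole 30 mm wide, from a V roof on the bar to 29 mm below this point; lower bar 29 to 37 mm below. Basket 56 x 44 (along y) mm, from 53 to 140 mm below.
- rack_tab (a point): Centre of the flat upright tab on top of the loose rack's eye plate, 30 mm above rack_eye: 42 mm wide, 12 mm thick along the rail, from 12 to 48 mm above rack_eye. It can be pushed along the rail here with closed fingers held just above the rail.
- beaker: Bystander: a glass beaker, 68 mm wide, 90 mm high, beside the rail; origin at the centre of its underside. Leave it alone.
- slide_box: Bystander: a flat closed slide box, 87 x 172 x 34 mm; origin at the centre of its underside. Leave it alone.
- reagent: Bystander: an amber bottle, 60 mm wide, 130 mm high; origin at the centre of its underside. Leave it alone.
- jar: Bystander: a white jar, 64 mm wide, 75 mm high, beside the rail; origin at the centre of its underside. Leave it alone.
- spatula: Bystander: a steel spatula 180 mm long, lying flat; origin at the centre of its underside. Leave it alone.
- dish: Bystander: a low glass dish, 70 mm wide, 16 mm high; origin at the centre of its underside. Leave it alone.
- stain: Bystander: a small amber bottle, 44 mm wide, 85 mm high; origin at the centre of its underside. Leave it alone.
Things that resemble listed ones, but are neither listed nor needed, are in the scene too. What is shaped like the part that bears rack_eye but blue is not meant.

How it is judged (in metres and radians):
On the way, in this order (a step that is already met when the one before it is completed fails the run):
1. an empty arm is turned into line with the rail (carousel within 0.05 rad of -1.047 or 2.094) ((value of joint carousel between -1.0972 and -0.997198 rad or value of joint carousel between 2.0444 and 2.1444 rad)), for 0.3 s.
2. the rack's eye is on that arm and its keeper has fallen shut outside the eye (((value of joint carousel between -1.0972 and -0.997198 rad and value of joint keeper_a below 0.15 rad) or (value of joint carousel between 2.0444 and 2.1444 rad and value of joint keeper_b below 0.15 rad)) and y of rack_eye in the frame of hub between 0.095 and 0.15 m and x of rack_eye in the frame of hub between -0.008 and 0.008 m and z of rack_eye in the frame of hub between -0.008 and 0.008 m and angle between rack_eye's own z axis and vertical below 0.2 rad), for 0.2 s.
At the end, for the whole second after the job is handed in: Carousel at rest within 0.05 rad of a detent that puts an empty arm in line with the rail; the rack at rest on it, eye 95 to 150 mm from the axis, within 8 mm of the arm's centre line, upright within 0.2 rad; that arm's keeper shut (under 0.15 rad) outside the eye (all of step 2 and linear speed of rack below 0.03 m/s and velocity of joint carousel between -0.05 and 0.05 rad/s); the robot touches nothing.
It fails at once if a bystander is moved more than 30 mm (distance of any of beaker, slide_box, reagent, jar, spatula, dish, stain from where it was at the start of the episode above 0.03 m).
It also fails if it takes over 51 s, if anything falls off the work surface, if the arm or the gripper's body presses on something with over 40 N, if the wrist force passes 120 N, or if a joint passes its speed limit or range.

## Working session

There is one attempt and no reset: what is moved stays moved. The work goes in short steps, Python scripts to look and compute and a shell command to move; the robot and the scene stay as the last step left them, time stands still between calls to the robot, and variables do not carry over. Pictures are saved under pics/ and viewed, and the job is handed in when it is done.

```bash
mkdir -p pics; python3 - <<'E'
from rig import robot
import cv2, pickle, numpy as np
np.set_printoptions(precision=4,suppress=True)
s=robot.get_state(); print(s)
d={}
for n in ["scene","top","wrist"]:
    c=robot.camera(n); d[n]=c
    cv2.imwrite(f"pics/{n}0.png",c["img"][:,:,::-1]); print(n,{k:v for k,v in c.items() if k!="img"})
pickle.dump(d,open("c0.pkl","wb"))
E
```

```text
{'clock': 0.0, 'qpos': array([-86.0757,  10.4002,  92.1311,   0.0009,  77.5674, -11.8198]), 'joint_vel': array([-0.0057,  0.0605, -0.0219, -0.001 , -0.0489,  0.0494]), 'joint_efforts': array([  0.003 , -44.4865, -35.1343,  -0.    ,   0.0089,   0.    ]), 'ee_pos': array([ 0.156 , -0.5529,  0.2304]), 'ee_rot': array([[-0.0001,  0.2713, -0.9625],
       [ 0.0017, -0.9625, -0.2713],
       [-1.    , -0.0017, -0.0004]]), 'ft_force': array([ 0.4976, -0.2948,  0.1989]), 'moment': array([ 0.0182,  0.0098, -0.0129]), 'opening': 0.08569030108816313}
scene {'fx': 451.56896186619116, 'fy': 451.56896186619116, 'cx': 291.1304818315985, 'cy': 210.8571480211344, 'R': array([[-0.2982,  0.9545, -0.0032],
       [ 0.5462,  0.1679, -0.8206],
       [-0.7827, -0.2465, -0.5715]]), 't': array([ 0.2127, -0.1771,  1.7619])}
top {'fx': 475.85428290295295, 'fy': 475.85428290295295, 'cx': 285.8905617617344, 'cy': 200.67768473392996, 'R': array([[ 0.0111, -0.9999, -0.0117],
       [-0.9831, -0.0088, -0.1826],
       [ 0.1825,  0.0136, -0.9831]]), 't': array([-0.042 ,  0.6059,  1.5176])}
wrist {'fx': 340.6240886222249, 'fy': 340.6240886222249, 'cx': 280.5188486390187, 'cy': 206.46655763563643, 'mount': array([[ 0.0009, -0.3011,  0.9536, -0.1431],
       [ 1.    , -0.0006, -0.0011, -0.0016],
       [ 0.0009,  0.9536,  0.3011, -0.0766],
       [ 0.    ,  0.    ,  0.    ,  1.    ]])}
```

View pics/scene0.png

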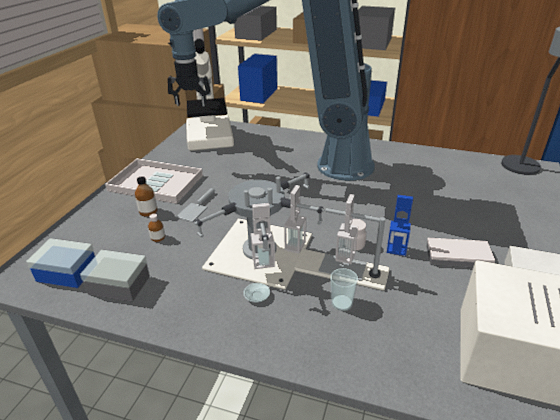

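View pics/top0.png

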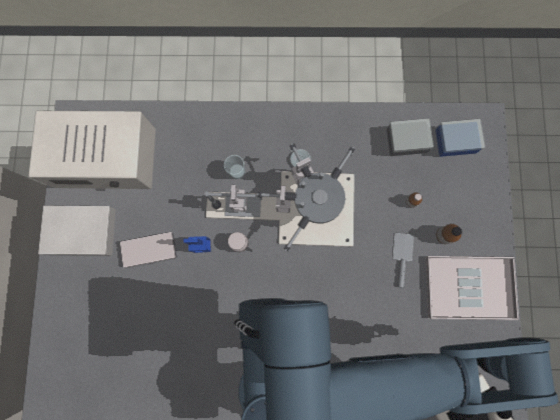

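View pics/wrist0.png

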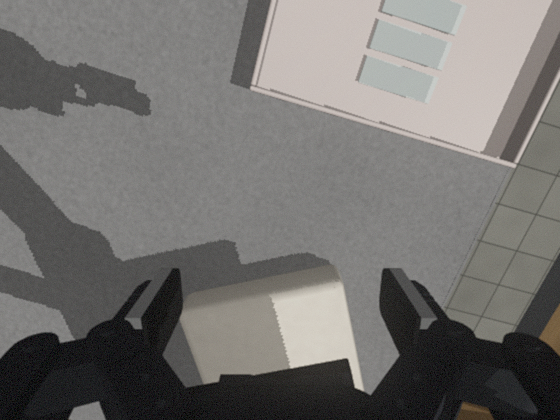

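The top view shows the carousel disc at about (320,198), the rail running left to its post at about (215,203), and the rack at about (237,200). I'll zoom in to get exact positions.

```bash
python3 - <<'E'
import cv2
a=cv2.imread("pics/top0.png")[130:260,190:370]; cv2.imwrite("pics/top0z.png",cv2.resize(a,None,fx=4.4,fy=4.4,interpolation=cv2.INTER_CUBIC))
a=cv2.imread("pics/scene0.png")[165:310,190:410]; cv2.imwrite("pics/scene0z.png",cv2.resize(a,None,fx=3.6,fy=3.6,interpolation=cv2.INTER_CUBIC))
E
```

```text
(no output)
```

View pics/top0z.png

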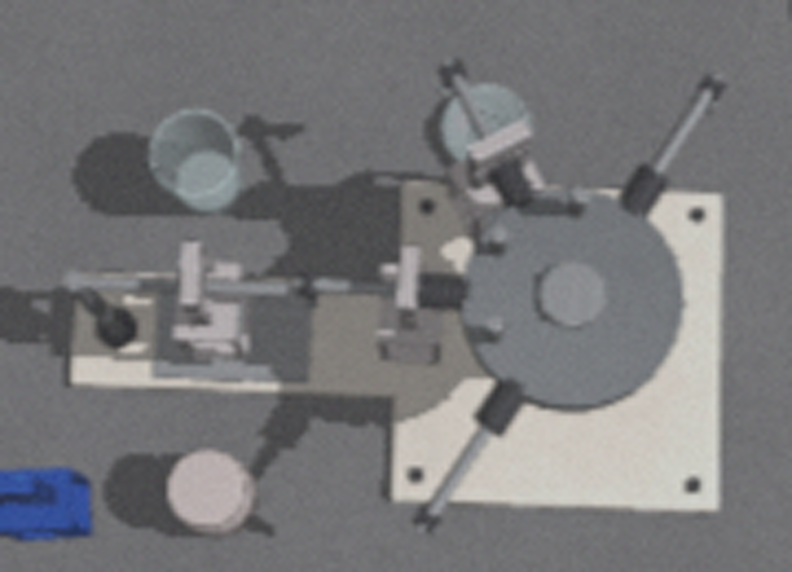

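View pics/scene0z.png

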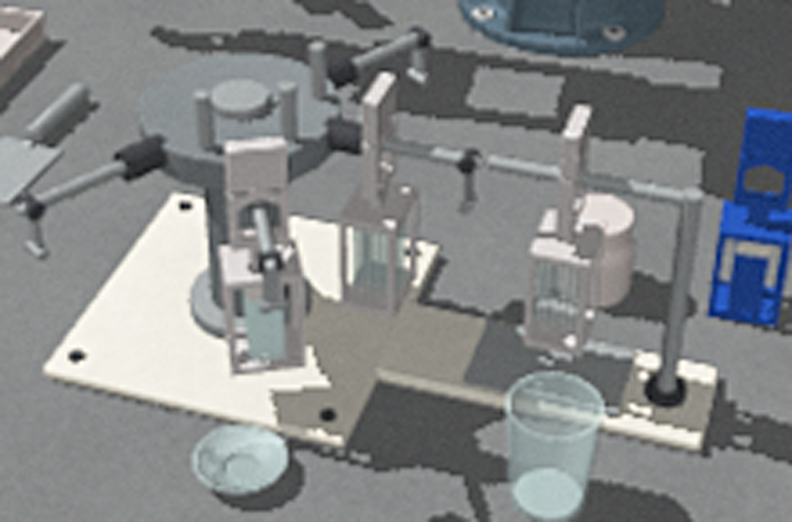

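```bash
cat > m.py <<'E'
import numpy as np, pickle, cv2
def proj(c,X):
    p=c["R"]@np.asarray(X)+c["t"]; return np.array([c["fx"]*p[0]/p[2]+c["cx"],c["fy"]*p[1]/p[2]+c["cy"]])
def hubpt(q,r,deg,z):   # deg ccw from hub y
    a=q[2]+np.pi/2+np.radians(deg); return np.array([q[0]+r*np.cos(a),q[1]+r*np.sin(a),z])
def model(q):
    t=np.degrees(q[3]); 
    return dict(c=hubpt(q,0,0,.205),p0=hubpt(q,.06,30+t,.25),p1=hubpt(q,.06,-30+t,.25),p2=hubpt(q,.06,-90+t,.25),
     a=hubpt(q,.19,60+t,.195),b=hubpt(q,.19,-120+t,.195),f=hubpt(q,.19,-60+t,.195),re=hubpt(q,.34,0,.195),tab=hubpt(q,q[4],0,.243))
E
python3 - <<'E'
from m import *
from scipy.optimize import least_squares
d=pickle.load(open("c0.pkl","rb"))
T={k:np.array(v)/4.4+[190,130] for k,v in dict(c=(574.5,298),p0=(487,325),p1=(490,230),p2=(570,198),a=(427,520),b=(713,84),f=(452,72),tab=(189,247)).items()}
S={k:np.array(v)/3.6+[190,165] for k,v in dict(p0=(317,45),p1=(288,84),p2=(201,92),a=(420,40),b=(30,207),f=(268,262),re=(688,193),tab=(577,107)).items()}
def res(q,full=False):
    M=model(q); o=[]
    for c,D in (("top",T),("scene",S)):
        for k in D:
            e=proj(d[c],M[k])-D[k]; o.append(e)
            if full: print(c,k,e.round(1))
    return np.ravel(o)
r=least_squares(res,[.6,-.05,0,0,.25],loss="soft_l1")
res(r.x,True); print(r.x)
for k,v in model(r.x).items(): print(k,v.round(4))
E
```

```text
top c [-1.4  0.2]
top p0 [0.9 0.3]
top p1 [1.4 1.6]
top p2 [ 1.5 -0.2]
top a [-2.9  3.2]
top b [ 0.5 -1.4]
top f [-2.  -2.1]
top tab [-0.3  7.1]
scene p0 [-0.3 -0.6]
scene p1 [-0.8 -0.1]
scene p2 [-0.1 -0.2]
scene a [ 2.  -2.4]
scene b [-3.7  0.7]
scene f [0.5 1.7]
scene re [0.8 0.6]
scene tab [-0.4  2.8]
[ 0.58783348 -0.13743429 -0.01701501 -0.0325416   0.25450989]
c [ 0.5878 -0.1374  0.205 ]
p0 [ 0.5604 -0.0841  0.25  ]
p1 [ 0.6204 -0.087   0.25  ]
p2 [ 0.6478 -0.1404  0.25  ]
a [ 0.4282 -0.0344  0.195 ]
b [ 0.7475 -0.2405  0.195 ]
f [ 0.7569 -0.0507  0.195 ]
re [0.5936 0.2025 0.195 ]
tab [0.5922 0.117  0.243 ]
```

```bash
sed -i 's/hubpt(q,.19,/hubpt(q,.181,/g' m.py; cat >> m.py <<'E'
def plate(q): # base plate corners, white
    R=lambda x,y,z: np.array([q[0]+x*np.cos(q[2])-y*np.sin(q[2]),q[1]+x*np.sin(q[2])+y*np.cos(q[2]),z])
    return R
E
python3 - <<'E'
from m import *
from scipy.optimize import least_squares
d=pickle.load(open("c0.pkl","rb"))
T={k:np.array(v)/4.4+[190,130] for k,v in dict(c=(574.5,298),p0=(487,325),p1=(490,230),p2=(570,198),a=(427,518),b=(713,84),f=(452,72),tab=(190,272)).items()}
S={k:np.array(v)/3.6+[190,165] for k,v in dict(p0=(317,45),p1=(288,84),p2=(201,92),a=(420,40),b=(30,207),f=(268,262),re=(688,193),tab=(577,107)).items()}
def res(q,full=False):
    M=model(q); o=[]
    for c,D in (("top",T),("scene",S)):
        for k in D:
            e=proj(d[c],M[k])-D[k]; o.append(e)
            if full: print(c,k,e.round(1))
    R=plate(q)
    for x,y,p in ((-.125,-.125,(719,510)),(.125,-.125,(722,193)),(-.125,.125,(390,500))):
        e=proj(d["top"],R(x,y,.012))-(np.array(p)/4.4+[190,130]); o.append(e)
        if full: print("corner",e.round(1))
    return np.ravel(o)
r=least_squares(res,[.6,-.05,0,0,.25],loss="soft_l1")
res(r.x,True); print(r.x)
for k,v in model(r.x).items(): print(k,v.round(4))
pickle.dump(r.x,open("q.pkl","wb"))
for n,f,o in (("top",4.4,(190,130)),("scene",3.6,(190,165))):
    im=cv2.imread(f"pics/{n}0z.png"); q=r.x
    def L(A,B,col=(0,0,255)):
        a,b=[tuple(int(v) for v in (proj(d[n],P)-o)*f) for P in (A,B)]; cv2.line(im,a,b,col,1,cv2.LINE_AA)
    for D in (60,0,-60,-120): L(hubpt(q,.07,D+np.degrees(q[3]),.195),hubpt(q,.19,D+np.degrees(q[3]),.195))
    L(hubpt(q,.194,0,.195),hubpt(q,.34,0,.195),(255,0,0))
    for D in (30,-30,-90): L(hubpt(q,.06,D+np.degrees(q[3]),.205),hubpt(q,.06,D+np.degrees(q[3]),.25),(0,255,0))
    for k in range(0,360,10): L(hubpt(q,.076,k,.205),hubpt(q,.076,k+10,.205),(0,255,255))
    cv2.imwrite(f"pics/{n}0o.png",im)
E
```

```text
top c [-1.4 -0.3]
top p0 [ 0.9 -0.2]
top p1 [1.3 1.1]
top p2 [ 1.5 -0.7]
top a [-1.2  0.6]
top b [-1.1  0.5]
top f [-0.7 -0. ]
top tab [-0.4  1.1]
scene p0 [-0.4 -0.3]
scene p1 [-1.   0.2]
scene p2 [-0.3  0.1]
scene a [-0.4 -1.2]
scene b [-0.8 -0.3]
scene f [-0.1 -0.2]
scene re [0.8 0.8]
scene tab [-0.6  3. ]
corner [-0.5  0.1]
corner [-1.2 -0.7]
corner [-0.6  0.6]
[ 0.58937817 -0.13737917 -0.01427457 -0.03494596  0.2542255 ]
c [ 0.5894 -0.1374  0.205 ]
p0 [ 0.562 -0.084  0.25 ]
p1 [ 0.6219 -0.087   0.25  ]
p2 [ 0.6493 -0.1403  0.25  ]
a [ 0.4373 -0.0393  0.195 ]
b [ 0.7415 -0.2355  0.195 ]
f [ 0.7504 -0.0547  0.195 ]
re [0.5942 0.2026 0.195 ]
tab [0.593  0.1168 0.243 ]
```

View pics/top0o.png

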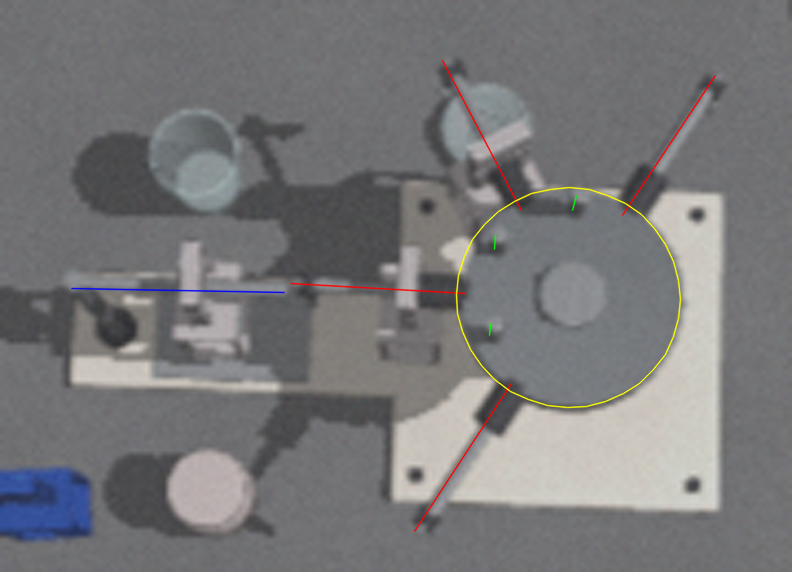

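View pics/scene0o.png

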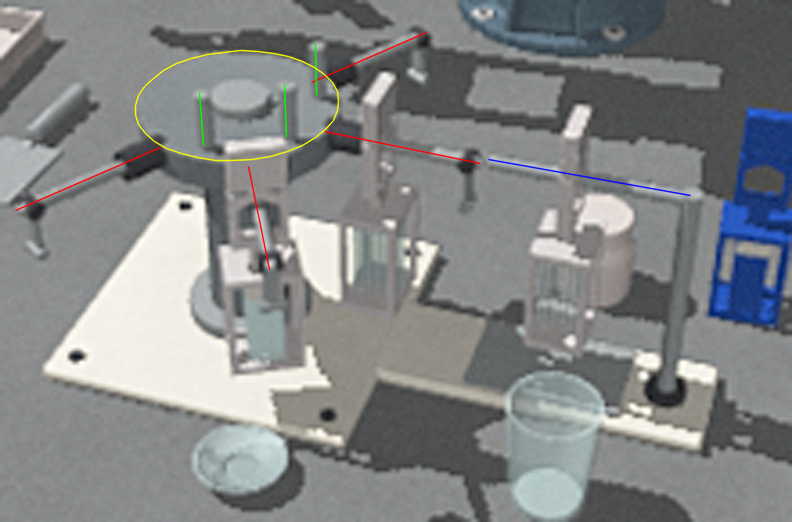

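The fit matches to about 1 px. The carousel is near 0, with a full arm in line and arm a 60° counter-clockwise, so I'll turn it clockwise to -1.047 by straddling post0. First I'll move to a hover above post0.

```bash
cat > go.py <<'E'
import sys,numpy as np
from rig import robot
from scipy.spatial.transform import Rotation as Ro
np.set_printoptions(precision=2,suppress=True)
def go(x,y,z,yaw=-0.8):
    s=robot.get_state(); R=s["ee_rot"]; p=s["ee_pos"]
    a=np.radians(yaw); Y=np.array([np.cos(a),np.sin(a),0]); X=np.array([0,0,-1.]); G=np.c_[X,Y,np.cross(X,Y)]
    print((x,y,z),"slide",R.T@(np.array([x,y,z])-p)*1000,"rot",Ro.from_matrix(R.T@G).as_rotvec(degrees=True))
if __name__=="__main__":
    s=robot.get_state(); print(s["clock"],s["ee_pos"].round(4),s["ft_force"],s["opening"],s["qpos"])
    v=list(map(float,sys.argv[1:]))
    for i in range(0,len(v),3): go(*v[i:i+3])
E
python3 go.py .3 -.4 .34 .562 -.084 .32
```

```text
0.15 [ 0.16 -0.55  0.23] [0.34 0.37 0.27] 0.08512004748686217 [-86.08  10.39  92.12  -0.    77.57 -11.82]
(0.3, -0.4, 0.34) slide [-109.22 -108.33 -180.13] rot [-73.46  -0.06   0.06]
(0.562, -0.084, 0.32) slide [ -88.81 -341.35 -518.04] rot [-73.46  -0.06   0.06]
```

```bash
python3 -m creep '{"slide":[[-40,0,0],[-80,0,0],[-105,-50,-80],[-105,-80,-120],[-105,-105,-160],[-105,-130,-200],[-105,-155,-240],[-105,-180,-275]],"rotation":[[0,0,0],[-7,0,0],[-14,0,0],[-21,0,0],[-28,0,0],[-35,0,0],[-42,0,0],[-49,0,0]]}' 42; python3 go.py .562 -.084 .32
```

```text
clock: 0.82
ee_pos: [0.3201, -0.3651, 0.3349]
ee_rot: [[0.0, 0.907, -0.422], [-0.0, -0.422, -0.907], [-1.0, 0.0, 0.0]]
ft_force: [0.7, -0.7, -0.2]
opening: 0.0357
0.8167 [ 0.32 -0.37  0.33] [ 0.67 -0.7  -0.15] 0.03572258832359566 [-62.8   -5.47  96.62   0.01  88.83 -37.86]
(0.562, -0.084, 0.32) slide [  14.9   100.78 -356.84] rot [-24.14   0.01  -0.02]
```

```bash
python3 -m creep '{"slide":[[15,11,-39],[15,22,-78],[15,33,-117],[15,44,-156],[15,55,-195],[15,66,-234],[15,77,-273],[15,88,-312]],"rotation":[[-7,0,0],[-14,0,0],[-21,0,0],[-24.1,0,0],[-24.1,0,0],[-24.1,0,0],[-24.1,0,0],[-24.1,0,0]]}' 42; python3 go.py .562 -.084 .32
```

```text
clock: 1.48
ee_pos: [0.5329, -0.1201, 0.3196]
ee_rot: [[-0.0, 1.0, -0.02], [-0.0, -0.02, -1.0], [-1.0, -0.0, 0.0]]
ft_force: [0.6, -0.4, -0.6]
opening: 0.036
1.4833 [ 0.53 -0.12  0.32] [ 0.57 -0.4  -0.63] 0.036022032525260365 [-25.16   3.16  89.85  -0.    87.   -24.01]
(0.562, -0.084, 0.32) slide [ -0.37  28.42 -36.7 ] rot [-0.35  0.    0.01]
```

```bash
python3 -m creep '{"slide":[[0,16,-20],[0,28,-36],[0,28,-36],[0,28,-36]],"rotation":[[0,0,0],[0,0,0],[0,0,0],[0,0,0]]}' 42; python3 go.py .562 -.084 .32; python3 - <<'E'
from rig import robot
import cv2,pickle
s=robot.get_state(); d={n:robot.camera(n) for n in ("wrist","top","scene")}; d["s"]=s
pickle.dump(d,open("c1.pkl","wb"))
cv2.imwrite("pics/w1.png",d["wrist"]["img"][:,:,::-1])
E
```

```text
clock: 1.82
ee_pos: [0.5607, -0.0858, 0.3192]
ee_rot: [[-0.001, 1.0, -0.018], [0.0, -0.018, -1.0], [-1.0, -0.001, -0.0]]
ft_force: [-0.4, 0.0, -1.0]
opening: 0.0358
1.8167 [ 0.56 -0.09  0.32] [-0.45  0.04 -1.  ] 0.03583923335919453 [-20.67   5.99  86.88  -0.02  87.2  -19.65]
(0.562, -0.084, 0.32) slide [-0.85  1.22 -1.79] rot [-0.22 -0.01  0.07]
```

View pics/w1.png

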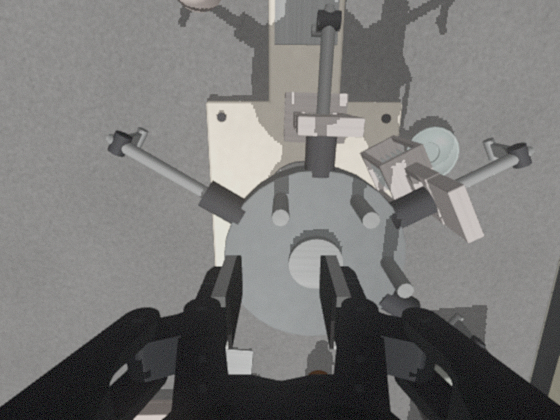

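The wrist view shows the post tops at about (281,217), (371,219) and (405,291), arm a's keeper at (122,143), arm b out of view, and the rail at the top. I'll refit using this image.

```bash
cat >> m.py <<'E'
def wcam(c,s):
    M=np.eye(4); M[:3,:3]=s["ee_rot"]; M[:3,3]=s["ee_pos"]; I=np.linalg.inv(M@c["mount"])
    return dict(c,R=I[:3,:3],t=I[:3,3])
E
python3 - <<'E'
from m import *
from scipy.optimize import least_squares
d=pickle.load(open("c1.pkl","rb")); w=wcam(d["wrist"],d["s"])
W=dict(p0=(281,217),p1=(371,219),p2=(405,291),a=(122,144),f=(520,156))
def res(q,full=False):
    M=model(q); o=[]
    for k in W:
        e=proj(w,M[k])-W[k]; o.append(e)
        if full: print(k,e.round(1))
    for r in (.08,): pass
    o.append(proj(w,hubpt(q,.181,np.degrees(q[3]),.195))-(328,18))
    R=plate(q)
    for x,y,p in ((-.125,.125,(207,101)),(.125,.125,(401,97))):
        e=proj(w,R(x,y,.012))-p; o.append(e)
        if full: print("corner",e.round(1))
    return np.ravel(o)
q0=pickle.load(open("q.pkl","rb")); print("prior"); res(q0,True)
r=least_squares(res,q0,loss="soft_l1"); q=r.x; print("fit"); res(q,True); print(q)
for k,v in model(q).items(): print(k,v.round(4))
E
```

```text
prior
p0 [2.8 3.6]
p1 [3.3 4.3]
p2 [3.2 2.3]
a [0.5 1.3]
f [2.6 1.7]
corner [-1.   2.6]
corner [2.7 5.7]
fit
p0 [-0.6  0.2]
p1 [0.2 0.7]
p2 [ 0.6 -0.8]
a [-2.9 -1.4]
f [ 0.4 -1.8]
corner [-3.1  0.9]
corner [0.9 3.3]
[ 0.58727625 -0.1349213  -0.01074648 -0.03641433  0.2542255 ]
c [ 0.5873 -0.1349  0.205 ]
p0 [ 0.5598 -0.0816  0.25  ]
p1 [ 0.6197 -0.0844  0.25  ]
p2 [ 0.6472 -0.1377  0.25  ]
a [ 0.435  -0.0371  0.195 ]
b [ 0.7396 -0.2327  0.195 ]
f [ 0.7481 -0.0519  0.195 ]
re [0.5909 0.2051 0.195 ]
tab [0.59   0.1193 0.243 ]
```

```bash
python3 go.py .561 -.0825 .216; python3 -m creep '{"slide":[[0,0,-3],[40,0,-3],[80,0,-3],[103,0,-3],[103,0,-3]],"rotation":[[0,0,0],[0,0,0],[0,0,0],[0,0,0],[0,0,0]]}' 42;  python3 go.py .561 -.0825 .216; python3 - <<'E'
from rig import robot
import cv2,pickle
s=robot.get_state(); d={n:robot.camera(n) for n in ("wrist","scene")}; d["s"]=s
pickle.dump(d,open("c2.pkl","wb"))
im=cv2.resize(d["scene"]["img"][160:260,220:340,::-1],None,fx=4,fy=4); 
cv2.imwrite("pics/s2.png",im);cv2.imwrite("pics/w2.png",d["wrist"]["img"][:,:,::-1])
E
```

```text
1.9667 [ 0.56 -0.09  0.32] [-1.55 -0.14  0.12] 0.03585940949776809 [-20.86   5.9   86.92  -0.02  87.2  -19.64]
(0.561, -0.0825, 0.216) slide [103.62   0.82  -4.99] rot [-0.41  0.01  0.03]
clock: 2.38
ee_pos: [0.5568, -0.0831, 0.2108]
ee_rot: [[-0.01, 1.0, -0.022], [0.004, -0.022, -1.0], [-1.0, -0.01, -0.004]]
ft_force: [-1.5, -0.3, -2.2]
opening: 0.0358
2.3833 [ 0.56 -0.08  0.21] [-1.48 -0.26 -2.18] 0.03577070567998855 [-20.57  10.33  94.56  -0.    75.72 -19.32]
(0.561, -0.0825, 0.216) slide [-5.27  4.18 -0.7 ] rot [-0.45 -0.2   0.58]
```

View pics/w2.png

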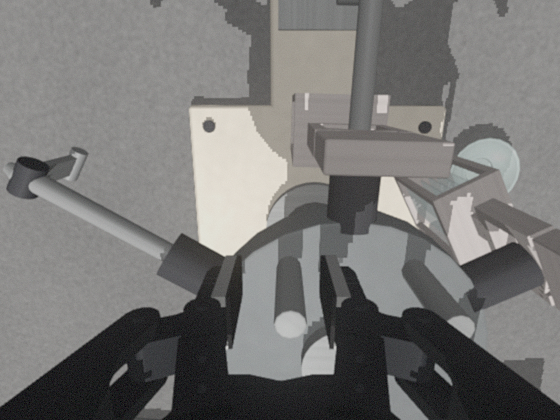

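View pics/s2.png

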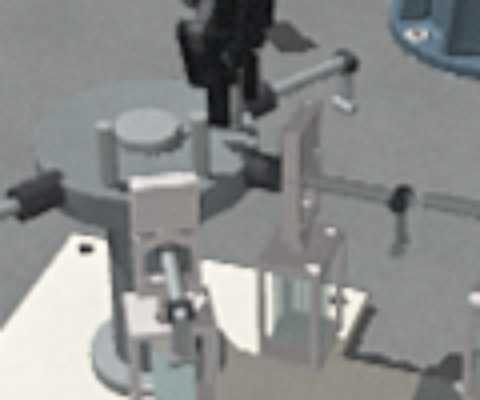

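The post is between the fingers. I'll close to about 20 mm.

```bash
python3 -m creep '{"slide":[[-4,3,0],[-4,3,0],[-4,3,0]],"rotation":[[0,0,0],[0,0,0],[0,0,0]]}' 24;  python3 go.py .561 -.0825 .216; python3 - <<'E'
import numpy as np
h=np.array([.588,-.136])
for t in (0,-10,-20,-30,-40,-50,-60,-66):
    a=np.radians(90-.7+30-2+t); print(t,(h+.06*np.array([np.cos(a),np.sin(a)])).round(4))
E
```

```text
clock: 2.73
ee_pos: [0.5649, -0.0843, 0.2234]
ee_rot: [[0.003, 1.0, -0.02], [-0.002, -0.02, -1.0], [-1.0, 0.003, 0.001]]
ft_force: [-1.2, 0.3, 1.1]
opening: 0.0205
2.7333 [ 0.56 -0.08  0.22] [-1.18  0.32  1.13] 0.020509446570570324 [-20.38  10.13  93.27  -0.02  76.38 -19.22]
(0.561, -0.0825, 0.216) slide [ 7.4  -3.99 -1.75] rot [-0.36  0.08 -0.2 ]
0 [ 0.5605 -0.0827]
-10 [ 0.5702 -0.0787]
-20 [ 0.5804 -0.0765]
-30 [ 0.5908 -0.0761]
-40 [ 0.6012 -0.0775]
-50 [ 0.6112 -0.0806]
-60 [ 0.6204 -0.0855]
-66 [ 0.6255 -0.0892]
```

```bash
python3 -m creep '{"slide":[[4,5,-2],[6,10,-4],[6,15,-6],[6,20,-7],[6,25,-8],[6,30,-8],[6,35,-8],[6,40,-7]],"rotation":[[0,0,0],[0,0,0],[0,0,0],[0,0,0],[0,0,0],[0,0,0],[0,0,0],[0,0,0]]}' 24;  python3 go.py .615 -.081 .216; python3 - <<'E'
from rig import robot
import cv2,pickle
s=robot.get_state(); d={n:robot.camera(n) for n in ("wrist","scene")}; d["s"]=s
pickle.dump(d,open("c3.pkl","wb"))
im=cv2.resize(d["scene"]["img"][140:280,200:360,::-1],None,fx=4,fy=4); 
cv2.imwrite("pics/s3.png",im);cv2.imwrite("pics/w3.png",d["wrist"]["img"][:,:,::-1])
E
```

```text
clock: 3.4
ee_pos: [0.6045, -0.0773, 0.2148]
ee_rot: [[0.0, 1.0, -0.02], [0.0, -0.02, -1.0], [-1.0, 0.0, -0.0]]
ft_force: [-1.8, 1.9, 0.0]
opening: 0.0205
3.4 [ 0.6  -0.08  0.21] [-1.81  1.93  0.02] 0.02048139514099419 [-18.44  15.49  87.86   0.01  76.65 -17.31]
(0.615, -0.081, 0.216) slide [-1.18 10.58  3.46] rot [-0.34 -0.01 -0.  ]
```

View pics/w3.png

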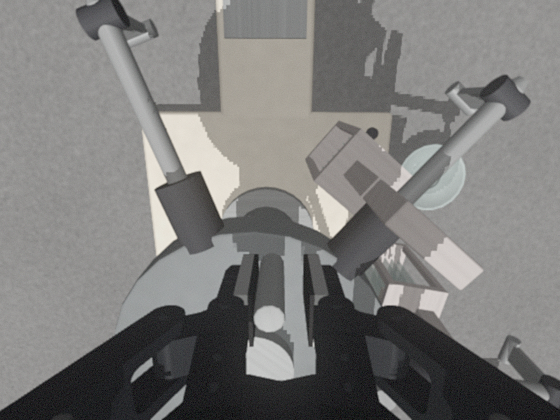

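View pics/s3.png

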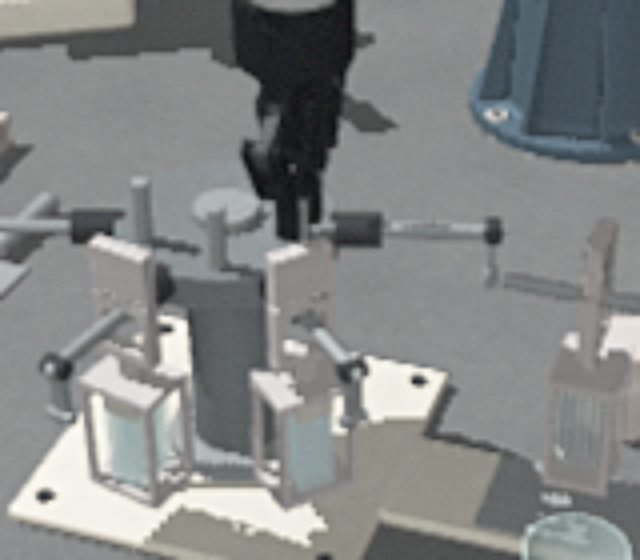

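The carousel has turned about 38°. I'll continue toward the detent.

```bash
python3 -m creep '{"slide":[[0,4,1],[0,8,2.5],[0,12,4.5],[0,15,6.5],[0,16,7],[0,16,7]],"rotation":[[0,0,0],[0,0,0],[0,0,0],[0,0,0],[0,0,0],[0,0,0]]}' 24;  python3 go.py .62 -.085 .216; python3 - <<'E'
from rig import robot
import cv2,pickle
s=robot.get_state(); d={n:robot.camera(n) for n in ("wrist","scene","top")}; d["s"]=s
pickle.dump(d,open("c4.pkl","wb"))
im=cv2.resize(d["scene"]["img"][140:280,200:400,::-1],None,fx=4,fy=4); 
cv2.imwrite("pics/s4.png",im);cv2.imwrite("pics/w4.png",d["wrist"]["img"][:,:,::-1])
E
```

```text
clock: 4.0
ee_pos: [0.6202, -0.0852, 0.2147]
ee_rot: [[0.001, 1.0, -0.02], [-0.0, -0.02, -1.0], [-1.0, 0.001, 0.0]]
ft_force: [0.9, 0.1, -0.1]
opening: 0.0204
4.0 [ 0.62 -0.09  0.21] [ 0.88  0.05 -0.1 ] 0.02038323311659888 [-18.67  17.53  85.31  -0.01  77.13 -17.5 ]
(0.62, -0.085, 0.216) slide [-1.32 -0.17 -0.24] rot [-0.37  0.02 -0.03]
```

View pics/w4.png

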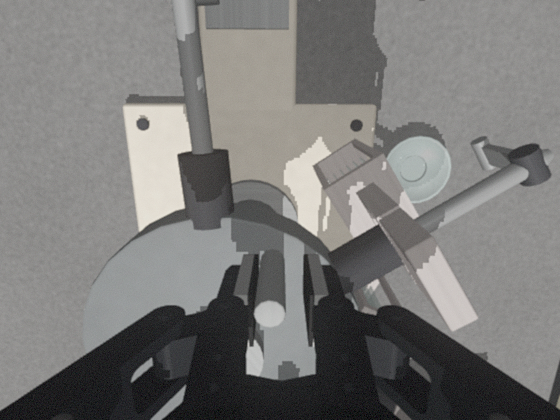

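View pics/s4.png

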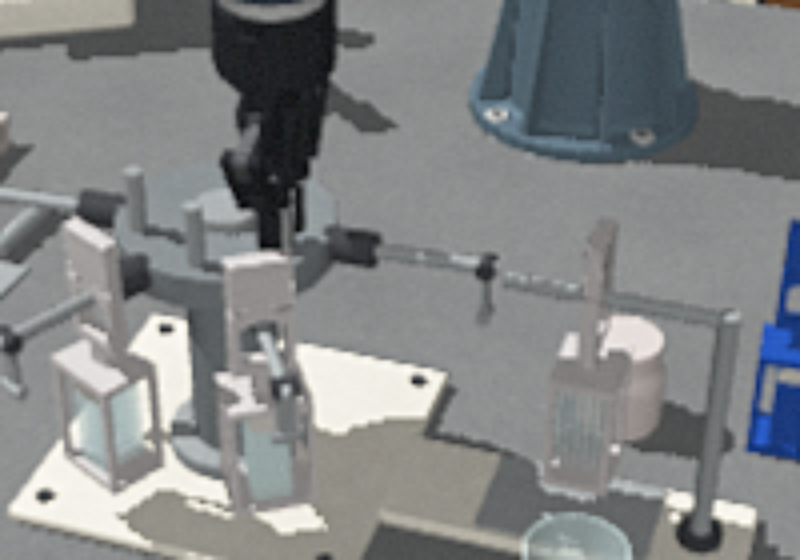

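Arm a looks nearly in line. I'll lift clear, cross above the rack to its outer side, and check.

```bash
python3 -m creep '{"slide":[[-40,0,0],[-80,0,0],[-95,0,-10],[-95,-5,-45],[-95,-10,-85],[-95,-15,-125],[-95,-20,-165],[-95,-25,-200]],"rotation":[[0,0,0],[0,0,0],[0,0,0],[0,0,0],[0,0,0],[0,0,0],[0,0,0],[0,0,0]]}' 0;  python3 go.py .5915 .16 .31; python3 -m creep '{"slide":[[0,-4,-38],[0,-4,-45],[0,-4,-45],[0,-4,-45]],"rotation":[[0,0,0],[0,0,0],[0,0,0],[0,0,0]]}' 0;python3 - <<'E'
from rig import robot
import cv2,pickle
s=robot.get_state(); d={n:robot.camera(n) for n in ("wrist","scene","top")}; d["s"]=s; print(s["ee_pos"])
pickle.dump(d,open("c5.pkl","wb"))
cv2.imwrite("pics/s5.png",cv2.resize(d["scene"]["img"][165:310,190:410,::-1],None,fx=3.6,fy=3.6,interpolation=cv2.INTER_CUBIC))
cv2.imwrite("pics/t5.png",cv2.resize(d["top"]["img"][130:260,190:370,::-1],None,fx=4.4,fy=4.4,interpolation=cv2.INTER_CUBIC))
cv2.imwrite("pics/w5.png",d["wrist"]["img"][:,:,::-1])
E
```

```text
clock: 4.82
ee_pos: [0.5984, 0.1177, 0.3103]
ee_rot: [[0.001, 1.0, -0.02], [0.0, -0.02, -1.0], [-1.0, 0.001, -0.0]]
ft_force: [0.8, 0.2, -0.1]
opening: -0.0002
4.8167 [0.6  0.12 0.31] [ 0.76  0.23 -0.1 ] -0.0001865156350401286 [-0.02 11.71 81.4   0.02 86.82  1.13]
(0.5915, 0.16, 0.31) slide [  0.29  -7.78 -42.12] rot [-0.35 -0.02 -0.07]
clock: 5.15
ee_pos: [0.5958, 0.1606, 0.3099]
ee_rot: [[0.001, 1.0, -0.019], [-0.001, -0.019, -1.0], [-1.0, 0.001, 0.001]]
ft_force: [-0.7, -0.5, -0.1]
opening: -0.0002
[0.59579818 0.16059902 0.30992604]
```

View pics/w5.png

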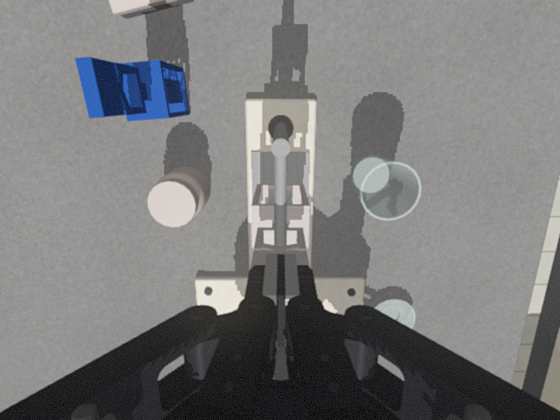

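View pics/t5.png

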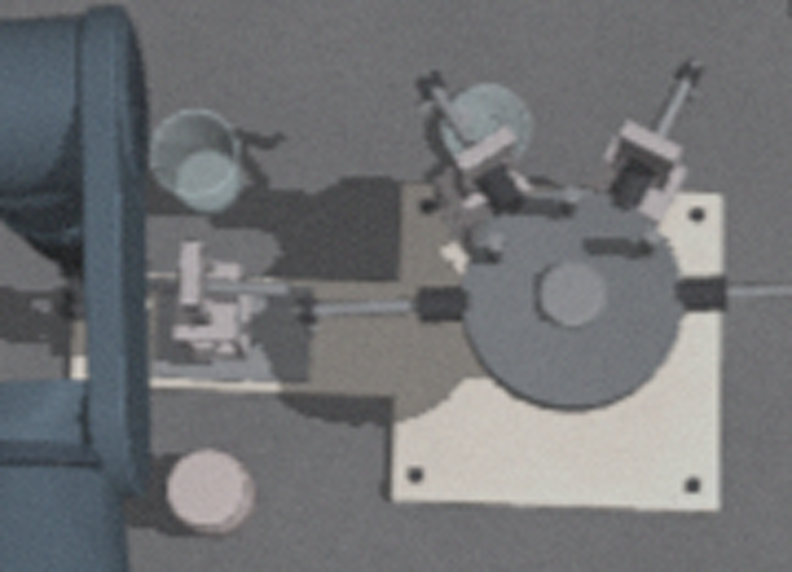

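View pics/s5.png

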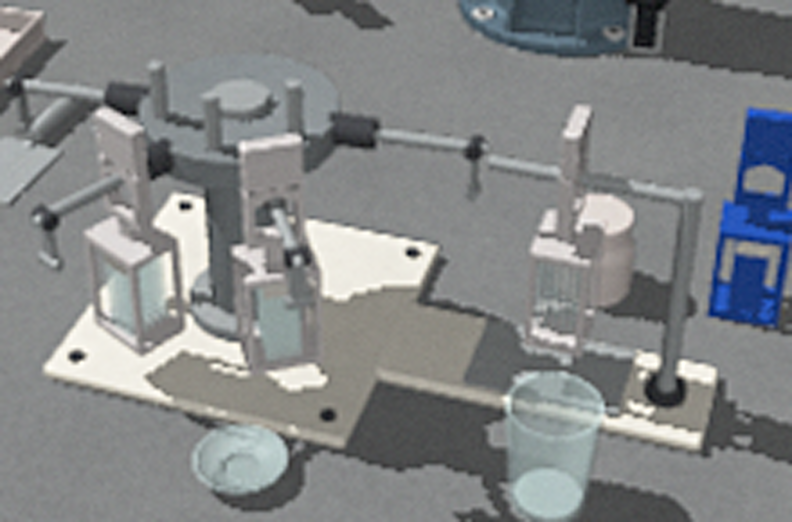

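The top view shows the arm tip at (310,312) and the rail end at about (300,289), so the carousel is a few degrees short. I'll fit its angle.

```bash
python3 - <<'E'
from m import *
from scipy.optimize import least_squares
d0=pickle.load(open("c0.pkl","rb")); d5=pickle.load(open("c5.pkl","rb"))
t=lambda D:{k:np.array(v)/4.4+[190,130] for k,v in D.items()}
s=lambda D:{k:np.array(v)/3.6+[190,165] for k,v in D.items()}
P=dict(c=(0,0,.205,0),p0=(.06,30,.25,1),p1=(.06,-30,.25,1),p2=(.06,-90,.25,1),a=(.181,60,.195,1),F=(.181,0,.195,1),f=(.181,-60,.195,1),b=(.181,-120,.195,1),re=(.34,0,.195,0),re0=(.34,0,.195,0))
O=[(d0["top"],0,t(dict(c=(574.5,298),p0=(487,325),p1=(490,230),p2=(570,198),a=(427,518),b=(713,84),f=(452,72),re=(68,283)))),
(d0["scene"],0,s(dict(p0=(317,45),p1=(288,84),p2=(201,92),a=(420,40),b=(30,207),f=(268,262),re=(688,193),F=(470,162)))),
(d5["top"],1,t(dict(c=(574.5,298),a=(308,308),F=(430,80),f=(688,70),p0=(490,235)))),
(d5["scene"],1,s(dict(p0=(294,84),p1=(211,100),p2=(157,65),a=(476,150),f=(44,215),F=(297,256),b=(14,85),re=(688,193))))]
def res(q,full=False):
    o=[]
    for i,(c,k,D) in enumerate(O):
        for n,p in D.items():
            r,a,z,m=P[n]; e=proj(c,hubpt(q,r,a+np.degrees(q[3+k])*m,z))-p-q[5+2*(i%2):7+2*(i%2)]
            o.append(e)
            if full: print(i,n,e.round(1))
    return np.r_[np.ravel(o),.3*q[5:]]
r=least_squares(res,[.588,-.136,-.012,0,-1,0,0,0,0],loss="soft_l1"); res(r.x,True); print(r.x.round(4))
E
```

```text
0 c [-1.  -0.7]
0 p0 [ 1.3 -0.6]
0 p1 [1.7 0.7]
0 p2 [ 1.9 -1. ]
0 a [-0.9  0.2]
0 b [-0.6  0. ]
0 f [-0.3 -0.6]
0 re [1.2 0.9]
1 p0 [-0.   0.1]
1 p1 [-0.6  0.5]
1 p2 [0.3 0.4]
1 a [-0.1 -0.6]
1 b [ 0.  -0.3]
1 f [ 0.3 -0.3]
1 re [0.7 0.8]
1 F [-0.3 -0. ]
2 c [-1.  -0.7]
2 a [-0.8  0. ]
2 F [-0.4  0.4]
2 f [-0.1  0.3]
2 p0 [0.7 1.3]
3 p0 [-0.5 -0.4]
3 p1 [-0.3 -1.5]
3 p2 [-0.4 -0.2]
3 a [-0.3 -0.4]
3 f [0.2 0.7]
3 F [-0.3  0.3]
3 b [ 1.3 -0.2]
3 re [0.7 0.8]
[ 0.5818 -0.1377 -0.013  -0.038  -0.9849 -0.2729  2.8655  0.3872 -1.7908]
```

The carousel is about 0.06 rad short of the detent. I'll go back and push post0 further.

```bash
python3 -m creep '{"slide":[[0,5,40],[0,9,80],[0,13,120],[0,17,160],[0,21,200],[0,22,240],[0,22,245],[0,22,245]],"rotation":[[0,0,0],[0,0,0],[0,0,0],[0,0,0],[0,0,0],[0,0,0],[0,0,0],[0,0,0]]}' 36;  python3 go.py .618 -.085 .216;python3 - <<'E'
from rig import robot
import cv2,pickle
s=robot.get_state(); d={n:robot.camera(n) for n in ("wrist",)}; d["s"]=s; print(s["ee_pos"])
pickle.dump(d,open("c6.pkl","wb"))
cv2.imwrite("pics/w6.png",d["wrist"]["img"][:,:,::-1])
E
```

```text
clock: 5.97
ee_pos: [0.6123, -0.0891, 0.3095]
ee_rot: [[-0.0, 1.0, -0.027], [-0.0, -0.027, -1.0], [-1.0, -0.0, 0.0]]
ft_force: [0.4, 0.0, -0.0]
opening: 0.0305
5.9667 [ 0.61 -0.09  0.31] [ 0.37  0.03 -0.04] 0.030454413254662582 [-19.24  12.95  80.03  -0.03  87.05 -17.71]
(0.618, -0.085, 0.216) slide [93.48  5.65 -4.32] rot [-0.73  0.02  0.03]
[ 0.61227924 -0.08913636  0.30948865]
```

View pics/w6.png

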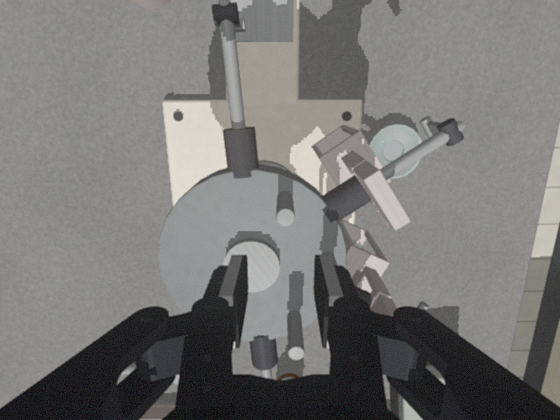

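```bash
python3 - <<'E'
from m import *
d=pickle.load(open("c6.pkl","rb")); w=wcam(d["wrist"],d["s"])
def at(px,z):
    r=w["R"].T@np.array([(px[0]-w["cx"])/w["fx"],(px[1]-w["cy"])/w["fy"],1]); o=-w["R"].T@w["t"]; return (o+r*(z-o[2])/r[2])[:2]
A,B=at((241,150),.195),at((226,14),.195); print(A,B,np.degrees(np.arctan2(B[1]-A[1],B[0]-A[0]))-90)
p=at((285,217),.25); print("post0",p)
for a,b in (((298,5),(298,97)),): 
    A,B=at(a,.012),at(b,.012); v=A-B; print(np.degrees(np.arctan2(v[1],v[0]))-90)
A,B=at((165,97),.012),at((362,102),.012); v=A-B;print(v,np.degrees(np.arctan2(v[1],v[0])))
A,B=at((165,97),.012),at((174,200),.012); v=A-B;print(v,np.degrees(np.arctan2(v[1],v[0]))-90)
for a in ((285,217),(295,353)): print(at(a,.25))
E
```

```text
[ 0.58262402 -0.04641424] [0.57822105 0.04497422] 2.758296580914461
post0 [ 0.61436389 -0.08155475]
-0.7019680212315791
[-0.24280656  0.01260218] 177.02889287787704
[0.00496732 0.13216053] -2.1524756071883644
[ 0.61436389 -0.08155475]
[ 0.61911112 -0.18549838]
```

```bash
python3 -m creep '{"slide":[[30,4,-5],[60,4,-6],[93,4,-6],[93,4,-6],[93,4,-6]],"rotation":[[0,0,0],[0,0,0],[0,0,0],[0,0,0],[0,0,0]]}' 33;  python3 go.py .6225 -.085 .216
```

```text
clock: 6.43
ee_pos: [0.6156, -0.0772, 0.2153]
ee_rot: [[-0.004, 1.0, -0.019], [0.002, -0.019, -1.0], [-1.0, -0.004, -0.002]]
ft_force: [0.0, -0.2, 0.9]
opening: 0.0279
6.4333 [ 0.62 -0.08  0.22] [ 0.   -0.23  0.92] 0.027894856672084647 [-18.1   17.01  85.9    0.02  77.36 -17.02]
(0.6225, -0.085, 0.216) slide [-0.73  7.03  7.71] rot [-0.28 -0.09  0.24]
```

```bash
python3 -m creep '{"slide":[[0,2,0],[0,4,1],[0,6,2],[0,7,3],[0,7,3],[0,7,3]],"rotation":[[0,0,0],[0,0,0],[0,0,0],[0,0,0],[0,0,0],[0,0,0]]}' 24;  python3 go.py .6225 -.085 .216;python3 - <<'E'
from rig import robot
import cv2,pickle
s=robot.get_state(); d={n:robot.camera(n) for n in ("wrist",)}; d["s"]=s; print(s["ee_pos"])
pickle.dump(d,open("c7.pkl","wb"))
cv2.imwrite("pics/w7.png",d["wrist"]["img"][:,:,::-1])
E
```

```text
clock: 6.93
ee_pos: [0.6242, -0.0821, 0.2183]
ee_rot: [[0.001, 1.0, -0.02], [-0.0, -0.02, -1.0], [-1.0, 0.001, 0.0]]
ft_force: [-4.0, 1.5, 2.6]
opening: 0.0205
6.9333 [ 0.62 -0.08  0.22] [-3.98  1.53  2.58] 0.0204583264195351 [-18.27  17.76  84.58  -0.    77.59 -17.12]
(0.6225, -0.085, 0.216) slide [ 2.33 -1.62  2.97] rot [-0.35  0.02 -0.07]
[ 0.62417351 -0.08205723  0.21832687]
```

View pics/w7.png

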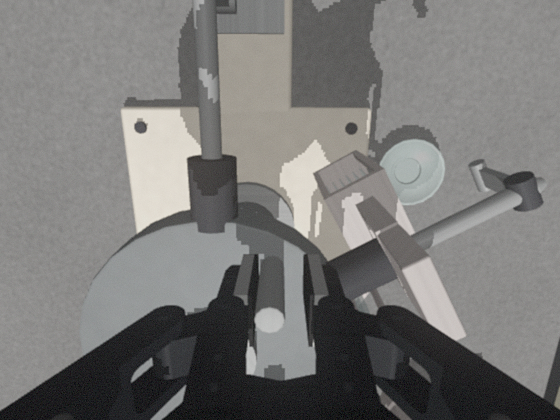

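```bash
cat > ang.py <<'E'
from m import *
import sys
def at(w,px,z):
    r=w["R"].T@np.array([(px[0]-w["cx"])/w["fx"],(px[1]-w["cy"])/w["fy"],1]); o=-w["R"].T@w["t"]; return (o+r*(z-o[2])/r[2])[:2]
def ang(f,p,q,z=.195):
    d=pickle.load(open(f,"rb")); w=wcam(d["wrist"],d["s"]); A,B=at(w,p,z),at(w,q,z); return A,B,np.degrees(np.arctan2(B[1]-A[1],B[0]-A[0]))-90
E
python3 -c "
from ang import *
print(ang('c7.pkl',(211,157),(205.5,2)))
print(ang('c7.pkl',(218,157),(214,2)),ang('c7.pkl',(201,157),(195,2)))
print(ang('c4.pkl',(203,150),(185,5)))
print(ang('c1.pkl',(320,135),(328.5,30)))
"
python3 - <<'E'
import cv2
im=cv2.imread("pics/w7.png")[0:240,130:330]; cv2.imwrite("pics/w7z.png",cv2.resize(im,None,fx=2.5,fy=2.5,interpolation=cv2.INTER_CUBIC))
E
```

```text
(array([ 0.59037512, -0.02998145]), array([0.59350953, 0.03691544]), np.float64(-2.6825923423503184))
(array([ 0.59380306, -0.03005339]), array([0.59717102, 0.0368384 ]), np.float64(-2.8823679974508565)) (array([ 0.58547803, -0.02987868]), array([0.58898648, 0.0370106 ]), np.float64(-3.0025085449556457))
(array([ 0.58358871, -0.02917005]), array([0.58144833, 0.03192561]), np.float64(2.006433589353989))
(array([ 0.59102998, -0.03419274]), array([0.59587478, 0.03874785]), np.float64(-3.8000694938195068))
```

View pics/w7z.png

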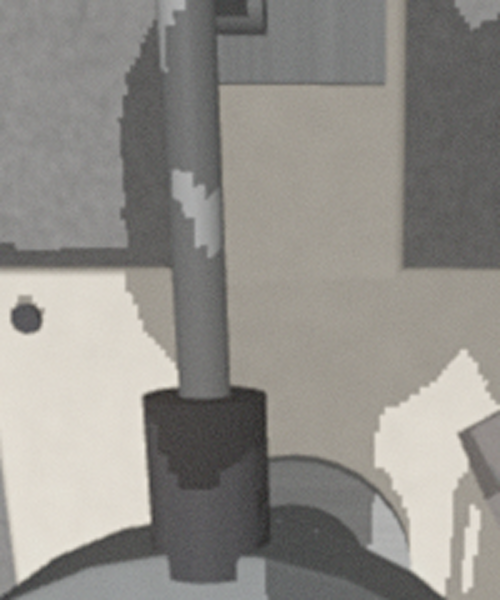

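```bash
python3 -m creep '{"slide":[[0,-2,0],[0,-4,0],[0,-4,0],[0,-4,0]],"rotation":[[0,0,0],[0,0,0],[0,0,0],[0,0,0]]}' 28;  python3 - <<'E'
from rig import robot
import cv2,pickle
s=robot.get_state(); d={n:robot.camera(n) for n in ("wrist",)}; d["s"]=s; print(s["ee_pos"])
pickle.dump(d,open("c8.pkl","wb"))
cv2.imwrite("pics/w8.png",d["wrist"]["img"][:,:,::-1])
cv2.imwrite("pics/w8z.png",cv2.resize(d["wrist"]["img"][0:240,130:330,::-1],None,fx=2.5,fy=2.5,interpolation=cv2.INTER_CUBIC))
E
```

```text
clock: 7.32
ee_pos: [0.6199, -0.082, 0.2168]
ee_rot: [[0.001, 1.0, -0.02], [-0.0, -0.02, -1.0], [-1.0, 0.001, 0.0]]
ft_force: [-0.8, 0.0, -0.4]
opening: 0.0242
[ 0.61992478 -0.08202381  0.21684798]
```

View pics/w8z.png

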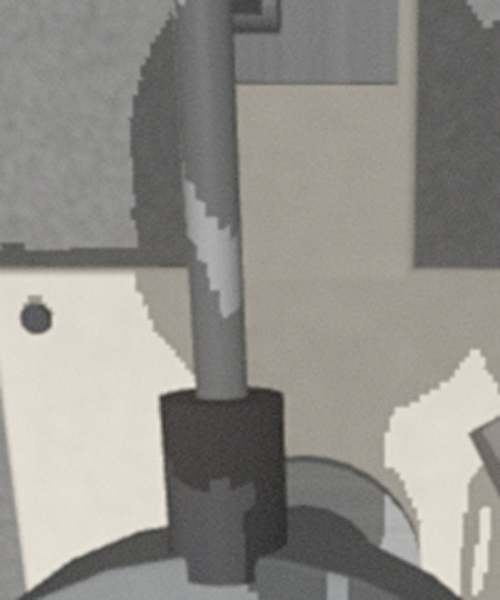

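```bash
python3 -c "
from ang import *
print(ang('c8.pkl',(218.4,154),(213.2,8)))
"
python3 -m creep '{"slide":[[-35,-2,0],[-70,-2,0],[-95,-2,0],[-95,-2,0],[-95,-2,0]],"rotation":[[0,0,0],[0,0,0],[0,0,0],[0,0,0],[0,0,0]]}' 33;  python3 - <<'E'
from rig import robot
import cv2,pickle
s=robot.get_state(); d={n:robot.camera(n) for n in ("wrist","top","scene")}; d["s"]=s; print(s["ee_pos"])
pickle.dump(d,open("c9.pkl","wb"))
cv2.imwrite("pics/w9.png",d["wrist"]["img"][:,:,::-1])
cv2.imwrite("pics/w9z.png",cv2.resize(d["wrist"]["img"][0:240,130:330,::-1],None,fx=2.5,fy=2.5,interpolation=cv2.INTER_CUBIC))
cv2.imwrite("pics/t9.png",cv2.resize(d["top"]["img"][130:260,190:370,::-1],None,fx=4.4,fy=4.4,interpolation=cv2.INTER_CUBIC))
E
```

```text
(array([ 0.59012936, -0.02832869]), array([0.59265097, 0.03427335]), np.float64(-2.306628080663117))
clock: 7.78
ee_pos: [0.6189, -0.0822, 0.3141]
ee_rot: [[0.004, 1.0, -0.02], [-0.001, -0.02, -1.0], [-1.0, 0.005, 0.001]]
ft_force: [0.2, 0.4, -1.5]
opening: 0.028
[ 0.6189021  -0.08217122  0.31414424]
```

View pics/w9z.png

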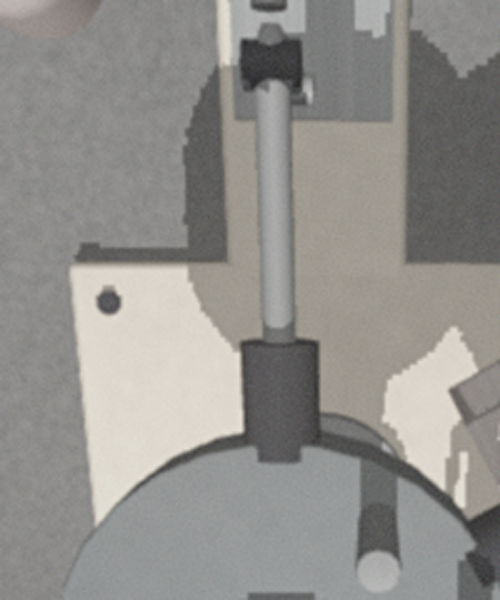

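View pics/t9.png

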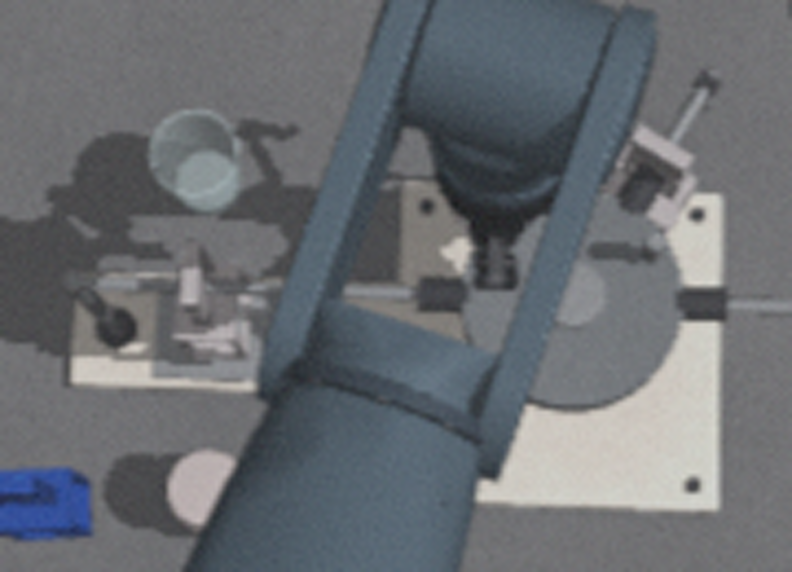

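I'll move outward so that the arm and rail show in the same wrist picture.

```bash
python3 -m creep '{"slide":[[0,0,-40],[0,0,-80],[0,0,-80],[0,0,-80]],"rotation":[[0,0,0],[0,0,0],[0,0,0],[0,0,0]]}' 0;  python3 - <<'E'
from rig import robot
import cv2,pickle
s=robot.get_state(); d={n:robot.camera(n) for n in ("wrist","top","scene")}; d["s"]=s; print(s["ee_pos"])
pickle.dump(d,open("c10.pkl","wb"))
cv2.imwrite("pics/w10.png",d["wrist"]["img"][:,:,::-1])
cv2.imwrite("pics/w10z.png",cv2.resize(d["wrist"]["img"][0:300,150:380,::-1],None,fx=2,fy=2,interpolation=cv2.INTER_CUBIC))
E
```

```text
clock: 8.27
ee_pos: [0.6187, 0.0003, 0.31]
ee_rot: [[-0.003, 1.0, -0.017], [0.001, -0.017, -1.0], [-1.0, -0.003, -0.001]]
ft_force: [-0.8, 0.1, -0.5]
opening: 0.0003
[6.18714695e-01 3.05139099e-04 3.10047714e-01]
```

View pics/w10z.png

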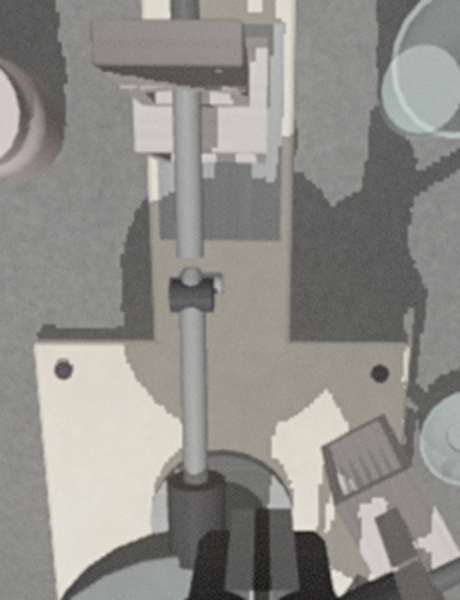

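The arm and rail are now collinear: the rail runs (187,100)→(190,255) and the arm (193,320)→(196,470). Next I'll work out the rack position and approach its outer side.

```bash
python3 -c "
from ang import *
print('rail',ang('c10.pkl',(245,127.5),(243.5,50)))
print('arm',ang('c10.pkl',(248,235),(246.5,160)))
print('tab top',ang('c10.pkl',(196.5,26),(272,26),.243))
print('tab bottom-edge',ang('c10.pkl',(197,10),(271,14),.243))
"; python3 go.py .59 .165 .31
```

```text
rail (array([0.59212894, 0.05928973]), array([0.59364903, 0.11187297]), np.float64(-1.655855376173733))
arm (array([ 0.5904024 , -0.02641217]), array([0.59209361, 0.03508693]), np.float64(-1.5752306096081412))
tab top (array([0.57303048, 0.11832743]), array([0.61494125, 0.11756113]), np.float64(-91.04749415747796))
tab bottom-edge (array([0.57402487, 0.12619375]), array([0.61453995, 0.12349565]), np.float64(-93.80999268374804))
8.4167 [ 0.62 -0.    0.31] [0.15 0.75 0.1 ] 0.00019960763820572107 [-11.19  13.02  79.8   -0.03  87.27 -10.  ]
(0.59, 0.165, 0.31) slide [   0.77  -32.57 -166.9 ] rot [-0.38  0.01  0.1 ]
```

```bash
python3 -m creep '{"slide":[[0,-5,-35],[0,-10,-75],[0,-15,-115],[0,-20,-150],[0,-24,-167],[0,-27,-167],[0,-27,-167]],"rotation":[[0,0,0],[0,0,0],[0,0,0],[0,0,0],[-0.3,0,0],[-0.3,0,0],[-0.3,0,0]]}' 0;  python3 go.py .5945 .165 .21;  python3 - <<'E'
from rig import robot
import cv2,pickle
s=robot.get_state(); d={n:robot.camera(n) for n in ("wrist","top","scene")}; d["s"]=s
pickle.dump(d,open("c11.pkl","wb"))
cv2.imwrite("pics/w11.png",d["wrist"]["img"][:,:,::-1])
cv2.imwrite("pics/s11.png",cv2.resize(d["scene"]["img"][165:310,190:410,::-1],None,fx=3.6,fy=3.6,interpolation=cv2.INTER_CUBIC))
E
```

```text
clock: 9.0
ee_pos: [0.5955, 0.1653, 0.3114]
ee_rot: [[-0.001, 1.0, -0.014], [-0.001, -0.014, -1.0], [-1.0, -0.001, 0.001]]
ft_force: [-0.4, -0.7, 0.3]
opening: 0.0001
9.0 [0.6  0.17 0.31] [-0.45 -0.67  0.29] 0.00011835476821216542 [ 4.55 12.82 79.96 -0.03 87.27  5.37]
(0.5945, 0.165, 0.21) slide [101.44  -0.9    0.3 ] rot [-0.02  0.04  0.04]
```

View pics/w11.png

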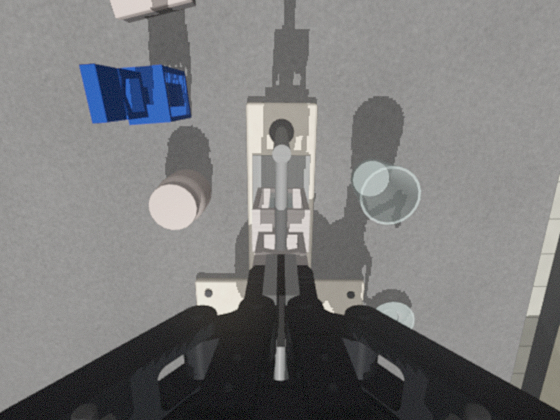

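View pics/s11.png

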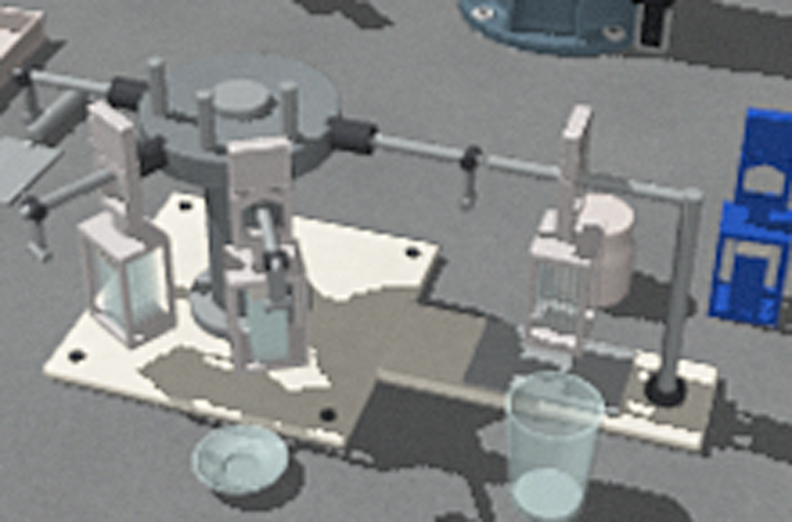

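```bash
python3 -m creep '{"slide":[[30,-1,0],[60,-1,0],[80,-1,0],[90,-1,0],[96,-1,0],[99,-1,0],[100,-1,0],[100,-1,0]],"rotation":[[0,0,0],[0,0,0],[0,0,0],[0,0,0],[0,0,0],[0,0,0],[0,0,0],[0,0,0]]}' 0;  python3 go.py .5945 .165 .21; python3 - <<'E'
from rig import robot
import cv2,pickle
s=robot.get_state(); d={n:robot.camera(n) for n in ("wrist","scene")}; d["s"]=s
pickle.dump(d,open("c12.pkl","wb"))
cv2.imwrite("pics/s12.png",cv2.resize(d["scene"]["img"][165:310,190:410,::-1],None,fx=3.6,fy=3.6,interpolation=cv2.INTER_CUBIC))
E
```

```text
clock: 9.82
ee_pos: [0.5957, 0.1655, 0.2131]
ee_rot: [[0.002, 1.0, -0.015], [0.0, -0.015, -1.0], [-1.0, 0.002, -0.0]]
ft_force: [-0.0, 0.2, 0.8]
opening: -0.0001
9.8167 [0.6  0.17 0.21] [-0.    0.21  0.78] -9.245807227772897e-05 [ 4.54 16.59 86.68 -0.   76.61  5.42]
(0.5945, 0.165, 0.21) slide [ 3.09 -1.17  0.49] rot [-0.08 -0.01 -0.12]
```

View pics/s12.png

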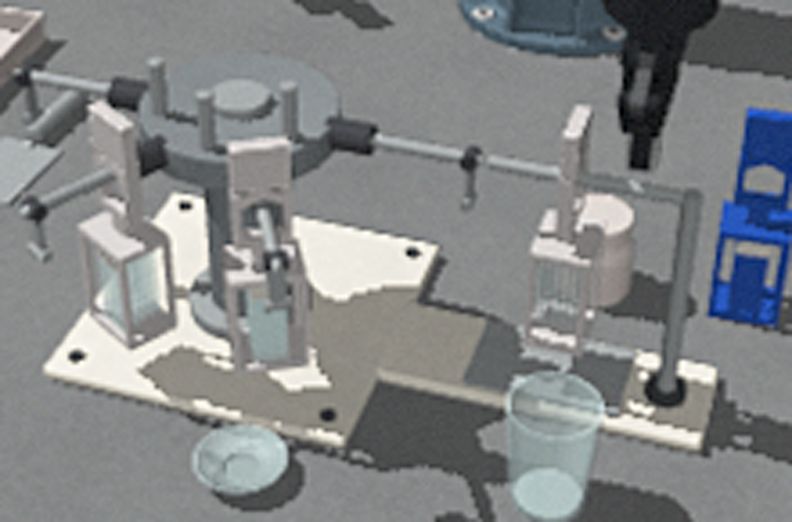

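```bash
python3 -m creep '{"slide":[[2,0,5],[4,-0.5,11],[4,-1,17],[4,-1,22],[4,-1,26],[4,-1,30],[4,-1,34],[4,-1,38]],"rotation":[[0,0,0],[0,0,0],[0,0,0],[0,0,0],[0,0,0],[0,0,0],[0,0,0],[0,0,0]]}' 0; python3 -m creep '{"slide":[[0,0,4],[0,0,8],[0,0,12],[0,0,16],[0,0,20],[0,0,22],[0,0,24],[0,0,24]],"rotation":[[0,0,0],[0,0,0],[0,0,0],[0,0,0],[0,0,0],[0,0,0],[0,0,0],[0,0,0]]}' 0; python3 - <<'E'
from rig import robot
import cv2,pickle
s=robot.get_state(); d={n:robot.camera(n) for n in ("wrist","scene")}; d["s"]=s
pickle.dump(d,open("c13.pkl","wb"))
cv2.imwrite("pics/s13.png",cv2.resize(d["scene"]["img"][165:310,190:410,::-1],None,fx=3.6,fy=3.6,interpolation=cv2.INTER_CUBIC))
cv2.imwrite("pics/w13.png",d["wrist"]["img"][:,:,::-1])
E
```

```text
clock: 10.58
ee_pos: [0.5936, 0.1282, 0.2086]
ee_rot: [[0.001, 1.0, -0.015], [0.002, -0.015, -1.0], [-1.0, 0.001, -0.002]]
ft_force: [-1.4, 5.9, 5.3]
opening: -0.0003
clock: 11.25
ee_pos: [0.5929, 0.103, 0.2076]
ee_rot: [[-0.0, 1.0, -0.015], [-0.001, -0.015, -1.0], [-1.0, -0.0, 0.001]]
ft_force: [0.3, 1.2, 1.6]
opening: -0.0003
```

View pics/s13.png

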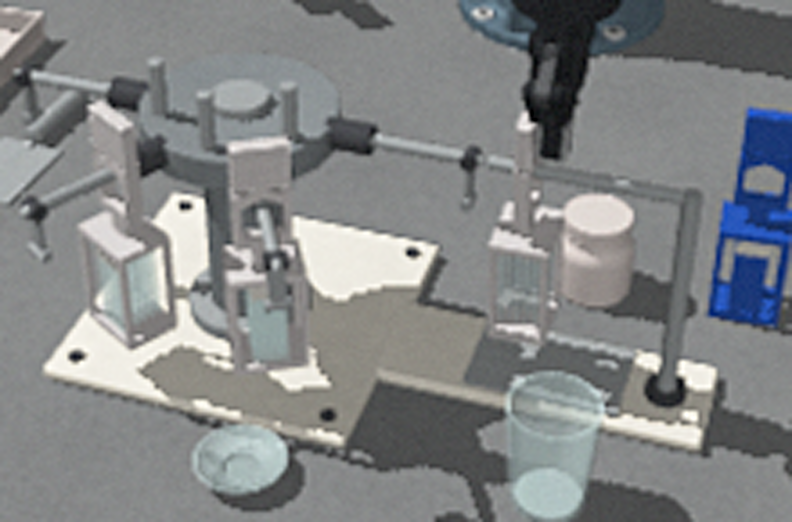

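View pics/w13.png

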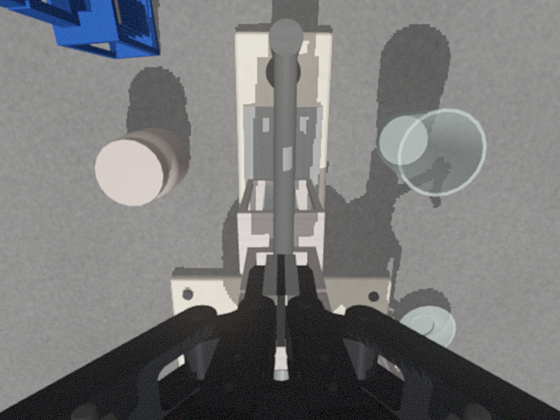

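The rack slides upright. I'll continue across the gap.

```bash
python3 -m creep '{"slide":[[0,0,3],[0,0,7],[0,0,11],[0,0,15],[0,0,19],[0,0,23],[0,0,27],[0,0,31]],"rotation":[[0,0,0],[0,0,0],[0,0,0],[0,0,0],[0,0,0],[0,0,0],[0,0,0],[0,0,0]]}' 0; python3 -m creep '{"slide":[[0,0,4],[0,-0.5,8],[0,-0.5,12],[0,-0.5,15],[0,-0.5,18],[0,-0.5,18]],"rotation":[[0,0,0],[0,0,0],[0,0,0],[0,0,0],[0,0,0],[0,0,0]]}' 0; python3 - <<'E'
from rig import robot
import cv2,pickle
s=robot.get_state(); d={n:robot.camera(n) for n in ("wrist","scene")}; d["s"]=s
pickle.dump(d,open("c14.pkl","wb"))
cv2.imwrite("pics/s14.png",cv2.resize(d["scene"]["img"][165:310,190:410,::-1],None,fx=3.6,fy=3.6,interpolation=cv2.INTER_CUBIC))
cv2.imwrite("pics/w14.png",d["wrist"]["img"][:,:,::-1])
E
```

```text
clock: 12.02
ee_pos: [0.5922, 0.0718, 0.2074]
ee_rot: [[-0.001, 1.0, -0.015], [-0.001, -0.015, -1.0], [-1.0, -0.001, 0.001]]
ft_force: [0.3, 1.0, 0.9]
opening: -0.0
clock: 12.52
ee_pos: [0.5935, 0.0555, 0.2112]
ee_rot: [[0.006, 1.0, -0.015], [0.002, -0.015, -1.0], [-1.0, 0.006, -0.002]]
ft_force: [-1.9, 8.4, 14.6]
opening: -0.0004
```

View pics/s14.png

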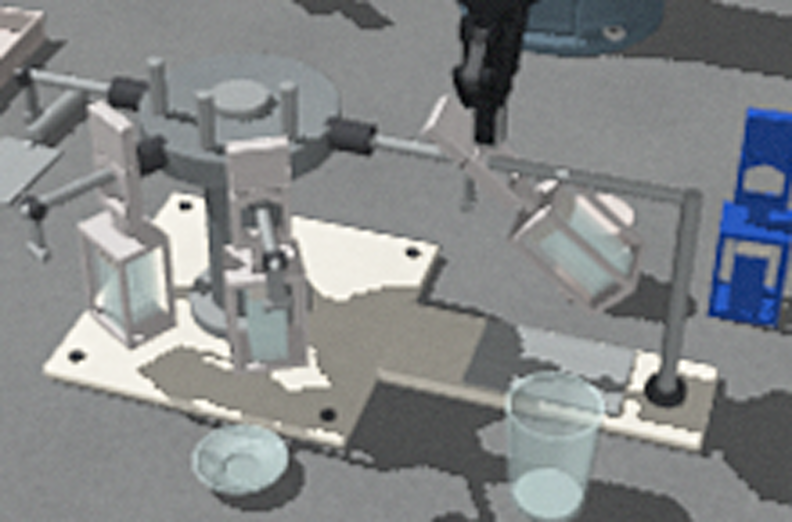

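View pics/w14.png

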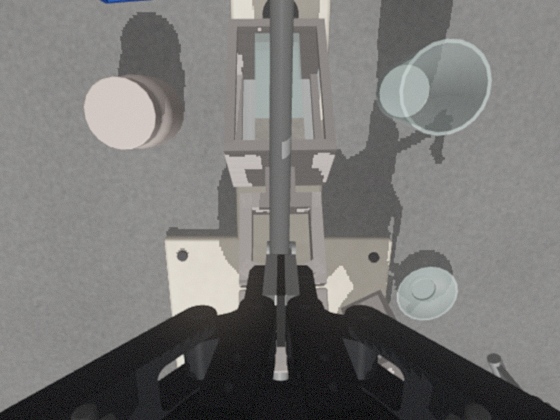

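The rack caught and tipped. The arm tip or keeper is holding the eye while I push on the tab. I'll back off slowly so that it hangs straight again.

```bash
python3 -m creep '{"slide":[[0,0,-3],[0,0,-6],[0,0,-9],[0,0,-12],[0,0,-15],[0,0,-18],[0,0,-21],[0,0,-24]],"rotation":[[0,0,0],[0,0,0],[0,0,0],[0,0,0],[0,0,0],[0,0,0],[0,0,0],[0,0,0]]}' 0; python3 - <<'E'
from rig import robot
import cv2,pickle
s=robot.get_state(); d={n:robot.camera(n) for n in ("wrist","scene","top")}; d["s"]=s
pickle.dump(d,open("c15.pkl","wb"))
cv2.imwrite("pics/s15.png",cv2.resize(d["scene"]["img"][165:310,190:410,::-1],None,fx=3.6,fy=3.6,interpolation=cv2.INTER_CUBIC))
cv2.imwrite("pics/t15.png",cv2.resize(d["top"]["img"][130:260,190:370,::-1],None,fx=4.4,fy=4.4,interpolation=cv2.INTER_CUBIC))
cv2.imwrite("pics/w15.png",d["wrist"]["img"][:,:,::-1])
E
```

```text
clock: 13.28
ee_pos: [0.5919, 0.0786, 0.2074]
ee_rot: [[-0.001, 1.0, -0.015], [-0.0, -0.015, -1.0], [-1.0, -0.001, 0.0]]
ft_force: [0.2, 0.3, -0.7]
opening: -0.0002
```

View pics/s15.png

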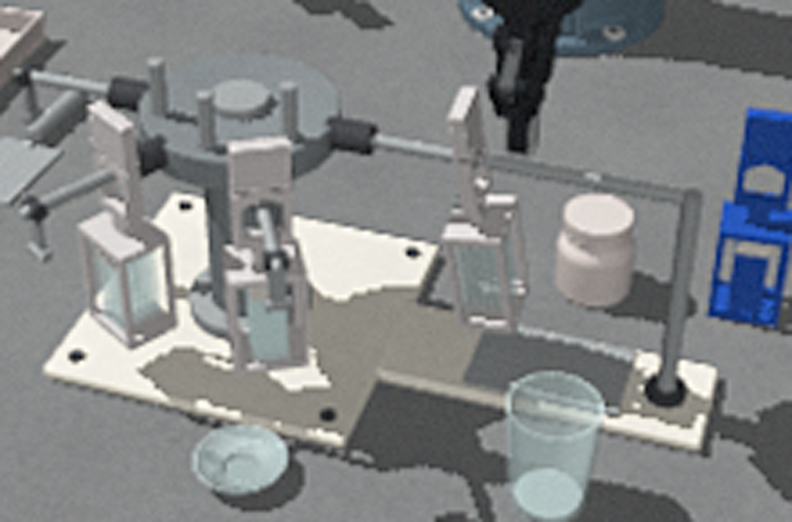

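View pics/t15.png

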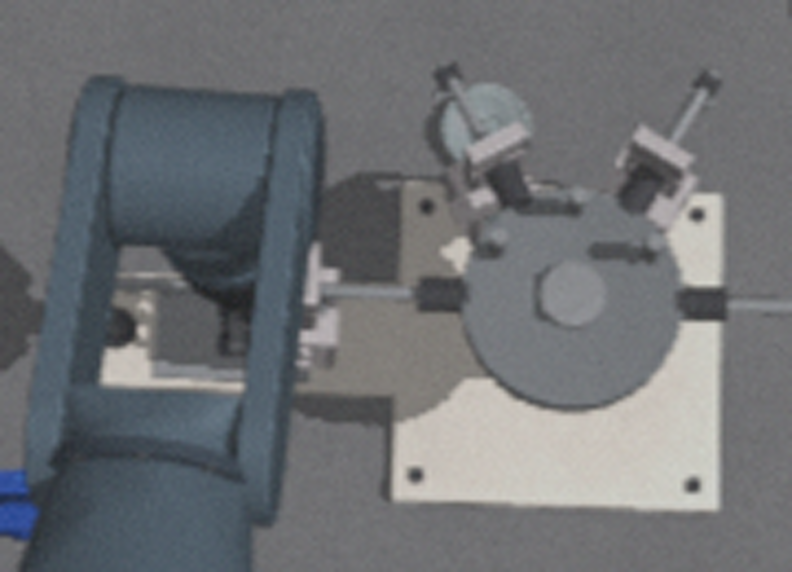

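View pics/w15.png

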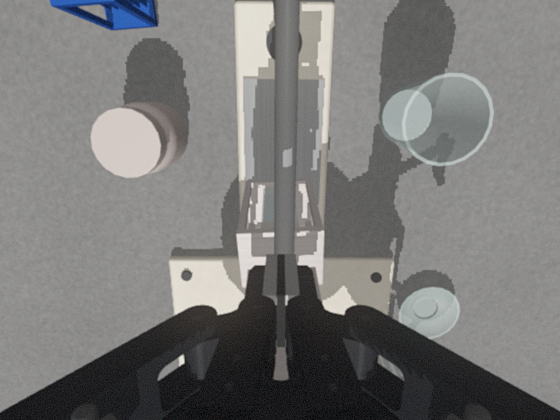

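```bash
python3 - <<'E'
import cv2,pickle,numpy as np
d=pickle.load(open("c15.pkl","rb")); e=pickle.load(open("c12.pkl","rb"))
a=[cv2.resize(x["scene"]["img"][180:265,285:365,::-1],None,fx=5,fy=7,interpolation=cv2.INTER_CUBIC) for x in (e,d)]
cv2.imwrite("pics/z15.png",np.hstack(a))
E
```

```text
(no output)
```

View pics/z15.png

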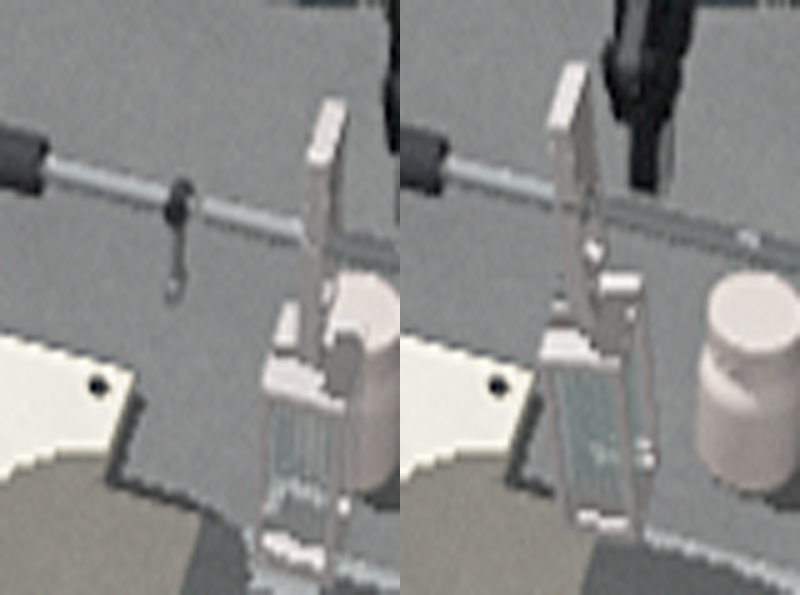

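```bash
python3 -m creep '{"slide":[[0,0,-4],[-20,0,-8],[-55,0,-8],[-90,0,-8],[-100,0,25],[-100,0,60],[-100,0,75],[-100,0,75]],"rotation":[[0,0,0],[0,0,0],[0,0,0],[0,0,0],[0,0,0],[0,0,0],[0,0,0],[0,0,0]]}' 0; python3 - <<'E'
from rig import robot
import cv2,pickle
s=robot.get_state(); d={n:robot.camera(n) for n in ("wrist","scene","top")}; d["s"]=s
pickle.dump(d,open("c16.pkl","wb"))
cv2.imwrite("pics/s16.png",cv2.resize(d["scene"]["img"][180:265,285:365,::-1],None,fx=7,fy=7,interpolation=cv2.INTER_CUBIC))
cv2.imwrite("pics/w16.png",d["wrist"]["img"][:,:,::-1])
cv2.imwrite("pics/w16z.png",cv2.resize(d["wrist"]["img"][0:300,150:380,::-1],None,fx=2,fy=2,interpolation=cv2.INTER_CUBIC))
E
```

```text
clock: 14.1
ee_pos: [0.591, 0.0006, 0.3083]
ee_rot: [[0.001, 1.0, -0.019], [-0.001, -0.019, -1.0], [-1.0, 0.001, 0.001]]
ft_force: [-0.0, 0.3, 0.1]
opening: -0.0
```

View pics/s16.png

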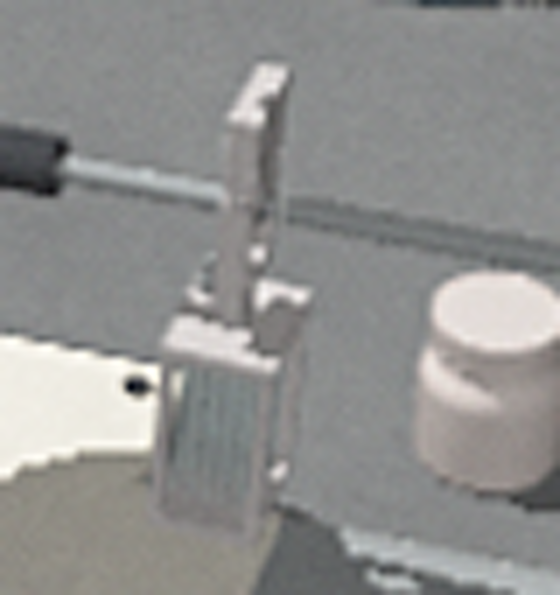

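View pics/w16z.png

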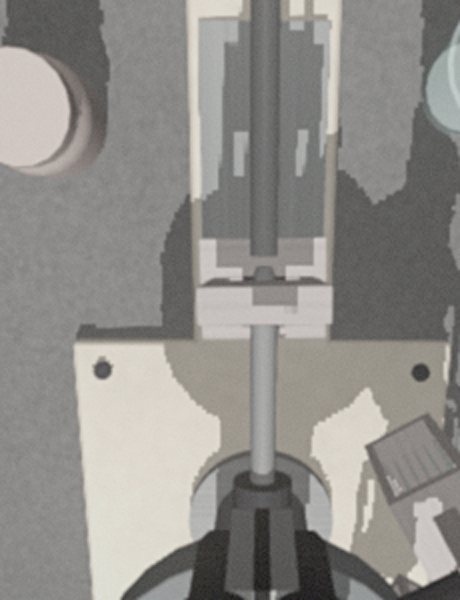

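The rack hangs upright on the arm's tip, over the keeper pivot. The arm and rail are still collinear at x≈263.

```bash
python3 -c "
from ang import *
print('tab top face in/out',ang('c16.pkl',(281.5,162),(281.5,145),.243))
print('tab x',ang('c16.pkl',(248.5,150),(316,150),.243))
print('railend',ang('c16.pkl',(281.5,128),(282,20)))
print('arm',ang('c16.pkl',(281.2,235),(281.8,165)))
"
```

```text
tab top face in/out (array([0.59158008, 0.04198574]), array([0.59177298, 0.05237039]), np.float64(-1.0641573925469743))
tab x (array([0.57161197, 0.04973778]), array([0.61273348, 0.04894124]), np.float64(-91.10969531909362))
railend (array([0.59199706, 0.05863934]), array([0.59365248, 0.12964735]), np.float64(-1.3355080887223068))
arm (array([ 0.59017978, -0.02610396]), array([0.59171458, 0.0311593 ]), np.float64(-1.5353047285865813))
```

The eye is at about 182 mm from the axis and stopped at the keeper, and my push above the bar tips it. I'll straddle the bar with slightly open fingers, so the plate is pushed on both sides from below bar level upward and cannot tilt.

```bash
python3 -m creep '{"slide":[[0,0,-40],[0,1,-78],[0,1,-82],[20,1,-82],[45,1,-82],[65,1,-82],[65,1,-82]],"rotation":[[0,0,0],[0,0,0],[0,0,0],[0,0,0],[0,0,0],[0,0,0],[0,0,0]]}' 31; python3 go.py .5925 .082 .18; python3 - <<'E'
from rig import robot
import cv2,pickle
s=robot.get_state(); d={n:robot.camera(n) for n in ("wrist",)}; d["s"]=s
pickle.dump(d,open("c17.pkl","wb"))
cv2.imwrite("pics/w17.png",d["wrist"]["img"][:,:,::-1])
E
```

```text
clock: 14.83
ee_pos: [0.5901, 0.0872, 0.2376]
ee_rot: [[-0.009, 1.0, -0.013], [0.001, -0.013, -1.0], [-1.0, -0.009, -0.001]]
ft_force: [-0.7, 0.4, -1.2]
opening: 0.0263
14.8333 [0.59 0.09 0.24] [-0.71  0.4  -1.22] 0.026337347637585086 [-2.99 13.1  88.08  0.01 79.31 -2.25]
(0.5925, 0.082, 0.18) slide [57.62  2.97  5.24] rot [ 0.06 -0.03  0.49]
```

View pics/w17.png

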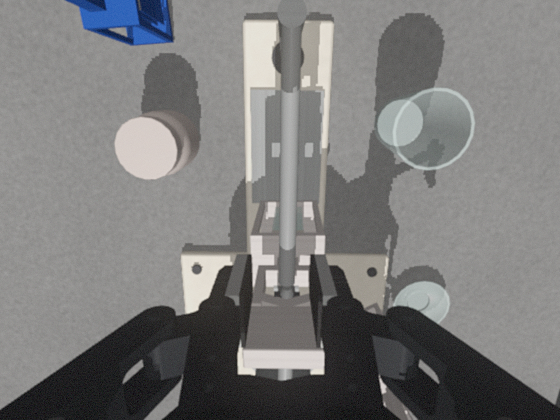

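```bash
python3 -m creep '{"slide":[[18,2,0],[36,2,0],[50,2,0],[57,2,0],[59,2,0],[59,2,0]],"rotation":[[0,0,0],[0,0,0],[0,0,0],[0,0,0],[0,0,0],[0,0,0]]}' 31; python3 -m creep '{"slide":[[0,0,3],[0,0,6],[0,0,9],[0,0,12],[0,0,15],[0,0,18],[0,0,21],[0,0,24]],"rotation":[[0,0,0],[0,0,0],[0,0,0],[0,0,0],[0,0,0],[0,0,0],[0,0,0],[0,0,0]]}' 31; python3 - <<'E'
from rig import robot
import cv2,pickle
s=robot.get_state(); d={n:robot.camera(n) for n in ("wrist","scene")}; d["s"]=s
pickle.dump(d,open("c18.pkl","wb"))
cv2.imwrite("pics/s18.png",cv2.resize(d["scene"]["img"][180:265,265:365,::-1],None,fx=7,fy=7,interpolation=cv2.INTER_CUBIC))
cv2.imwrite("pics/w18.png",d["wrist"]["img"][:,:,::-1])
E
```

```text
clock: 15.38
ee_pos: [0.5955, 0.0859, 0.1846]
ee_rot: [[0.001, 1.0, -0.015], [0.0, -0.015, -1.0], [-1.0, 0.001, -0.0]]
ft_force: [-0.2, 0.3, 0.4]
opening: 0.0265
clock: 16.05
ee_pos: [0.5947, 0.0614, 0.1838]
ee_rot: [[0.0, 1.0, -0.015], [0.0, -0.015, -1.0], [-1.0, -0.0, -0.0]]
ft_force: [0.2, 1.6, 1.3]
opening: 0.0266
```

View pics/s18.png

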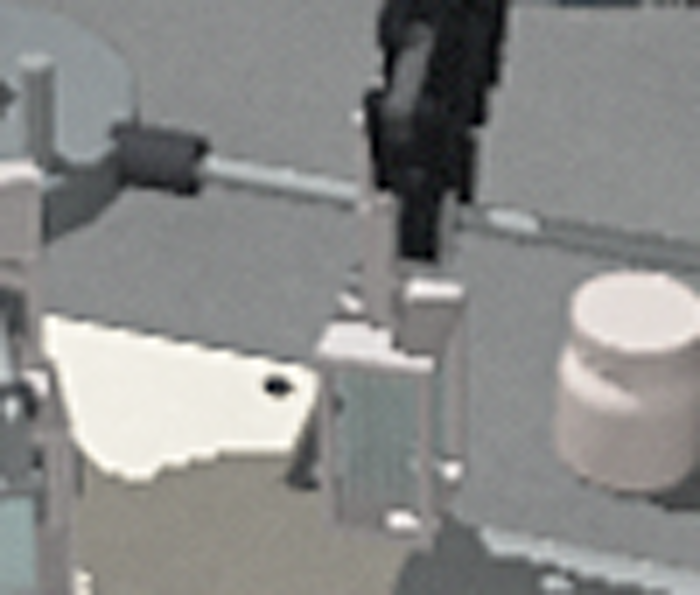

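View pics/w18.png

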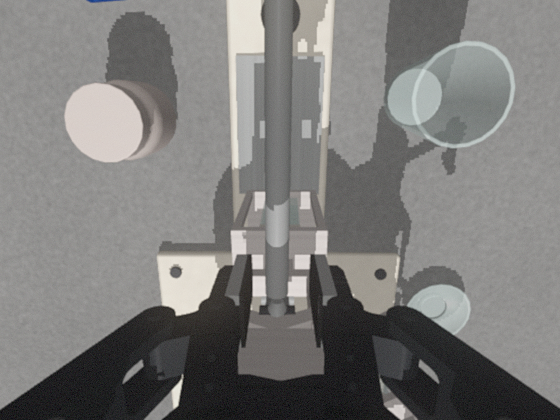

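```bash
python3 -m creep '{"slide":[[0,0,2],[0,0,4],[0,0,6],[0,0,8],[0,0,10],[0,0,12],[0,0,14],[0,0,14]],"rotation":[[0,0,0],[0,0,0],[0,0,0],[0,0,0],[0,0,0],[0,0,0],[0,0,0],[0,0,0]]}' 31; python3 - <<'E'
from rig import robot
import cv2,pickle
s=robot.get_state(); d={n:robot.camera(n) for n in ("wrist","scene")}; d["s"]=s
pickle.dump(d,open("c19.pkl","wb"))
cv2.imwrite("pics/s19.png",cv2.resize(d["scene"]["img"][180:265,265:365,::-1],None,fx=7,fy=7,interpolation=cv2.INTER_CUBIC))
cv2.imwrite("pics/w19.png",d["wrist"]["img"][:,:,::-1])
E
```

```text
clock: 16.82
ee_pos: [0.5945, 0.0472, 0.1838]
ee_rot: [[-0.0, 1.0, -0.015], [-0.0, -0.015, -1.0], [-1.0, -0.0, 0.0]]
ft_force: [-0.3, 0.2, -0.1]
opening: 0.0266
```

View pics/s19.png

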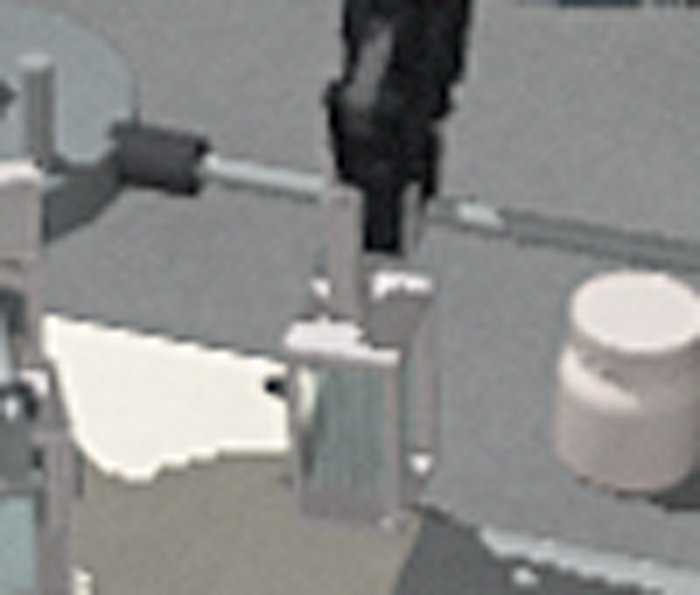

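View pics/w19.png

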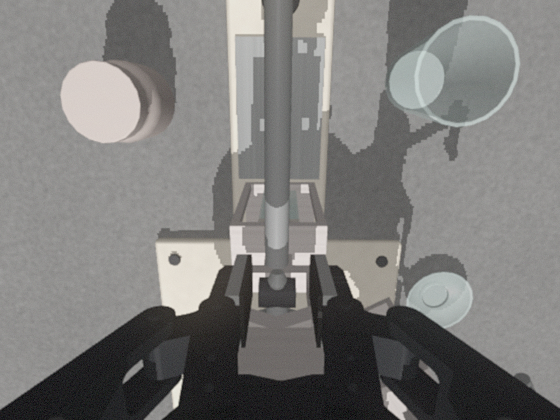

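It's sliding upright with almost no force and has passed the keeper pivot. I'll continue.

```bash
python3 -m creep '{"slide":[[0,0,2],[0,0,5],[0,0,8],[0,0,11],[0,0,14],[0,0,17],[0,0,20],[0,0,22]],"rotation":[[0,0,0],[0,0,0],[0,0,0],[0,0,0],[0,0,0],[0,0,0],[0,0,0],[0,0,0]]}' 31; python3 -m creep '{"slide":[[0,0,3],[0,0,6],[0,0,9],[0,0,12],[0,0,15],[0,0,18],[0,0,20],[0,0,20]],"rotation":[[0,0,0],[0,0,0],[0,0,0],[0,0,0],[0,0,0],[0,0,0],[0,0,0],[0,0,0]]}' 31; python3 - <<'E'
from rig import robot
import cv2,pickle
s=robot.get_state(); d={n:robot.camera(n) for n in ("wrist","scene")}; d["s"]=s
pickle.dump(d,open("c20.pkl","wb"))
cv2.imwrite("pics/s20.png",cv2.resize(d["scene"]["img"][180:265,265:365,::-1],None,fx=7,fy=7,interpolation=cv2.INTER_CUBIC))
cv2.imwrite("pics/w20.png",d["wrist"]["img"][:,:,::-1])
E
```

```text
clock: 17.58
ee_pos: [0.5941, 0.0252, 0.1838]
ee_rot: [[-0.0, 1.0, -0.015], [-0.0, -0.015, -1.0], [-1.0, -0.0, 0.0]]
ft_force: [-0.4, 1.6, 1.2]
opening: 0.0266
clock: 18.25
ee_pos: [0.594, 0.005, 0.1838]
ee_rot: [[0.0, 1.0, -0.015], [-0.0, -0.015, -1.0], [-1.0, 0.0, 0.0]]
ft_force: [0.5, -0.1, 0.2]
opening: 0.0264
```

View pics/s20.png

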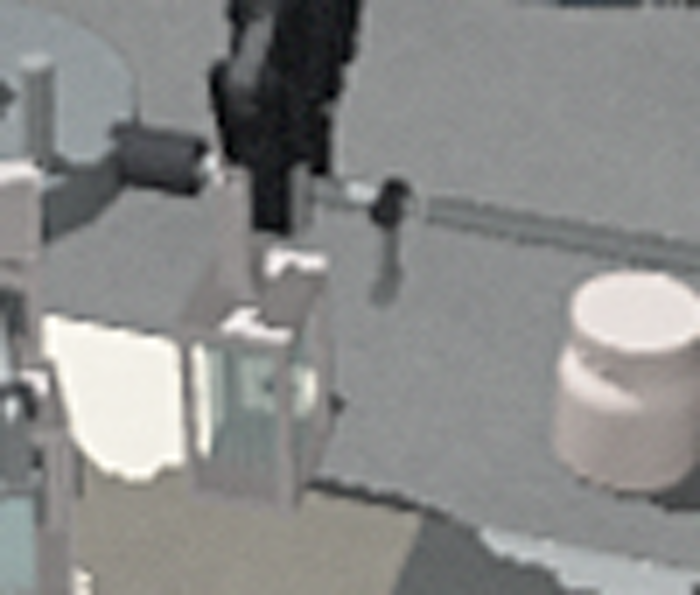

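View pics/w20.png

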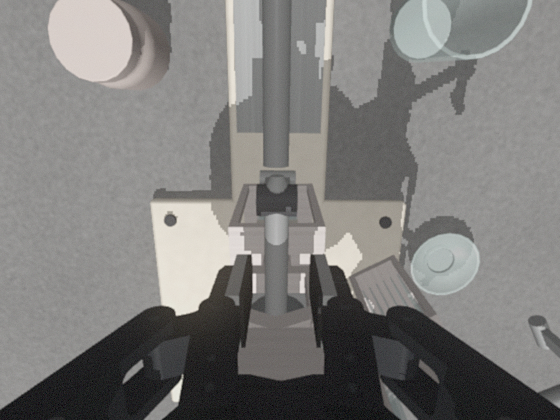

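The keeper has dropped shut and hangs straight at (385,290), with the rack inboard of it. I'll withdraw.

```bash
python3 -m creep '{"slide":[[0,0,-3],[0,0,-7],[0,0,-12],[-15,0,-13],[-45,0,-13],[-80,0,-13],[-120,0,-13],[-140,0,-13]],"rotation":[[0,0,0],[0,0,0],[0,0,0],[0,0,0],[0,0,0],[0,0,0],[0,0,0],[0,0,0]]}' 31; python3 -m creep '{"slide":[[0,0,0],[0,0,0],[0,0,0],[0,0,0],[0,0,0],[0,0,0]],"rotation":[[0,0,0],[0,0,0],[0,0,0],[0,0,0],[0,0,0],[0,0,0]]}'; python3 - <<'E'
from rig import robot
import cv2,pickle
s=robot.get_state(); d={n:robot.camera(n) for n in ("wrist","scene","top")}; d["s"]=s
pickle.dump(d,open("c21.pkl","wb"))
cv2.imwrite("pics/s21.png",cv2.resize(d["scene"]["img"][165:310,190:410,::-1],None,fx=3.6,fy=3.6,interpolation=cv2.INTER_CUBIC))
cv2.imwrite("pics/s21f.png",d["scene"]["img"][:,:,::-1])
cv2.imwrite("pics/w21.png",d["wrist"]["img"][:,:,::-1])
cv2.imwrite("pics/w21z.png",cv2.resize(d["wrist"]["img"][0:300,150:380,::-1],None,fx=2,fy=2,interpolation=cv2.INTER_CUBIC))
E
```

```text
clock: 19.02
ee_pos: [0.5955, 0.0191, 0.3293]
ee_rot: [[0.006, 1.0, -0.014], [-0.001, -0.014, -1.0], [-1.0, 0.006, 0.001]]
ft_force: [0.3, 0.2, 0.5]
opening: 0.0263
clock: 19.52
ee_pos: [0.5936, 0.0188, 0.3223]
ee_rot: [[-0.002, 1.0, -0.015], [0.0, -0.015, -1.0], [-1.0, -0.002, -0.0]]
ft_force: [0.1, -1.3, -0.7]
opening: 0.0265
```

View pics/s21.png

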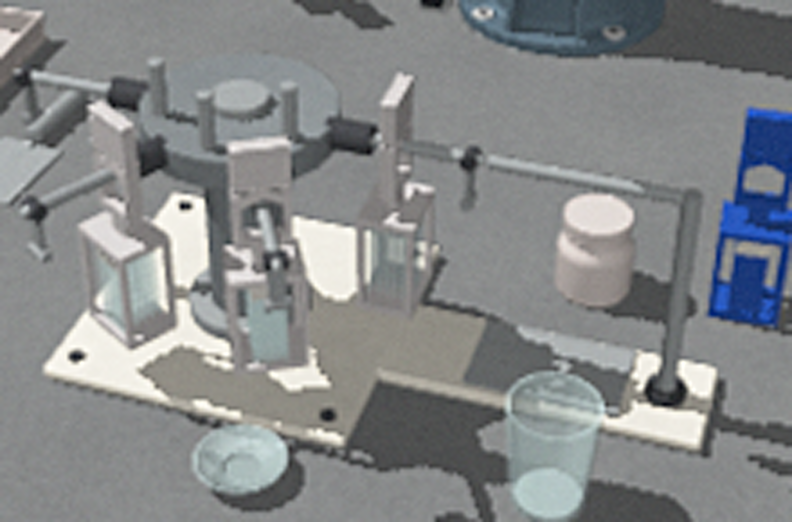

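View pics/w21z.png

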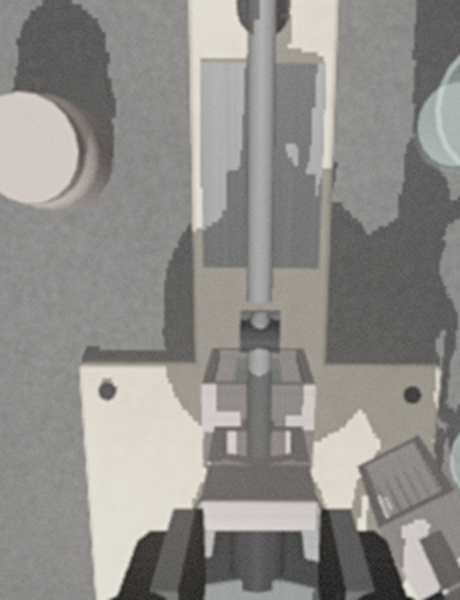

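View pics/s21f.png

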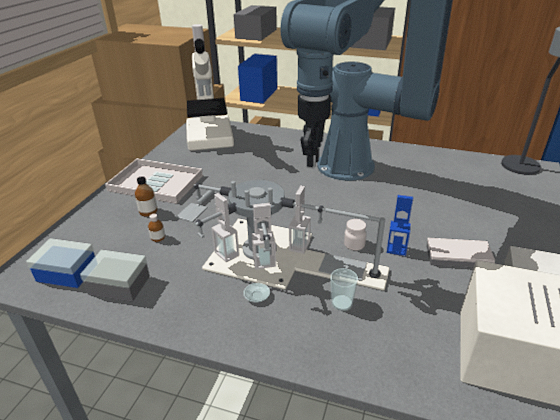

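```bash
python3 -m creep '{"slide":[[-10,0,0],[-20,0,0],[-20,0,0],[-20,0,0],[-20,0,0],[-20,0,0],[-20,0,0],[-20,0,0]],"rotation":[[0,0,0],[0,0,0],[0,0,0],[0,0,0],[0,0,0],[0,0,0],[0,0,0],[0,0,0]]}'; python3 -m creep '{"slide":[[0,0,0],[0,0,0],[0,0,0],[0,0,0],[0,0,0],[0,0,0],[0,0,0],[0,0,0]],"rotation":[[0,0,0],[0,0,0],[0,0,0],[0,0,0],[0,0,0],[0,0,0],[0,0,0],[0,0,0]]}'; python3 - <<'E'
from rig import robot
import cv2,pickle,numpy as np
from ang import at
from m import *
e=pickle.load(open("c21.pkl","rb"))
s=robot.get_state(); d={n:robot.camera(n) for n in ("wrist","scene")}; d["s"]=s
pickle.dump(d,open("c22.pkl","wb"))
df=np.abs(d["scene"]["img"].astype(int)-e["scene"]["img"])[165:310,190:410].max(2); print("changed px",(df>60).sum(), np.argwhere(df>60)[:10].tolist())
w=wcam(e["wrist"],e["s"])
for z,p in ((.243,(280,252)),(.195,(279.5,151)),(.195,(280,165))): print(at(w,p,z))
cv2.imwrite("pics/s22.png",cv2.resize(d["scene"]["img"][165:310,190:410,::-1],None,fx=3.6,fy=3.6,interpolation=cv2.INTER_CUBIC))
E
```

```text
clock: 20.33
ee_pos: [0.5939, 0.0187, 0.3434]
ee_rot: [[-0.001, 1.0, -0.015], [0.0, -0.015, -1.0], [-1.0, -0.001, -0.0]]
ft_force: [-0.8, -0.3, 0.0]
opening: 0.0266
clock: 21.0
ee_pos: [0.5941, 0.0187, 0.3438]
ee_rot: [[-0.0, 1.0, -0.015], [-0.0, -0.015, -1.0], [-1.0, -0.0, 0.0]]
ft_force: [-0.4, -0.0, -0.3]
opening: 0.0264
changed px 38 [[0, 117], [0, 118], [0, 119], [0, 120], [0, 121], [0, 122], [1, 117], [1, 118], [1, 119], [1, 120]]
[ 0.59169055 -0.00687145]
[0.59210451 0.05820467]
[0.59231834 0.0470094 ]
```

View pics/s22.png

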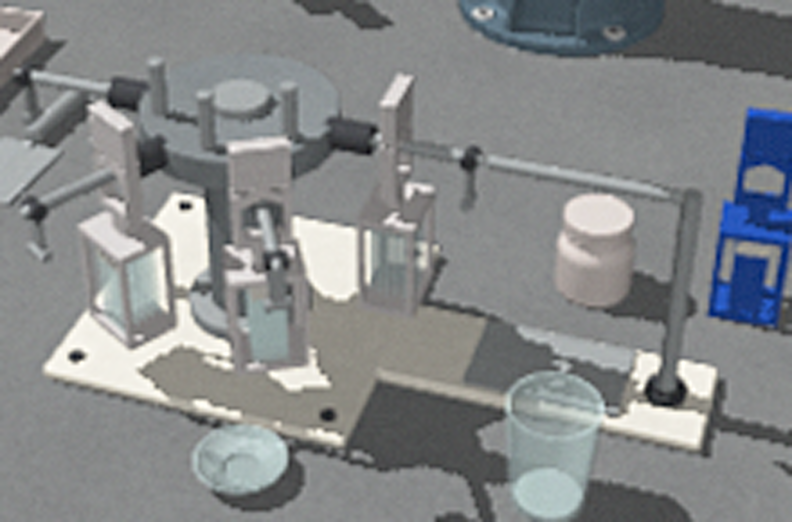

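Everything is still. The eye is about 129 mm from the axis (65 mm inside the rail end), the keeper hangs vertical outside it, and the tool is well clear. I'm handing it in.

```bash
python3 -c "
from rig import robot
print(robot.sign_off())"
```

```text
the job is handed in; nothing more can be done
None
```

The rack is on empty arm a, with the carousel at its -1.047 position and the keeper shut behind the eye. I handed the job in at about 21 s; the sign-off gives no verdict.

**Turning:** I straddled post0 and turned the carousel clockwise. The first push stopped about 0.06 rad short, so I went back and pushed it in. The last wrist picture that showed enough of the arm had the arm and rail at headings within about 0.2°. That was before the rack slid past the keeper. The later scene pictures show the posts in the same place.

**Sliding:** My first push, with closed fingers on the tab, caught at the keeper pivot and tipped the rack about 45°. I backed off and it hung straight again. I then pushed the eye plate with the fingers open on either side of the bar, and it went past the keeper upright with almost no force.

**Last checks:**
- **Eye:** about 129 mm from the axis (allowed 95 to 150), on the arm's centre line.
- **Rack and keeper:** the rack is upright, and the keeper hangs straight down outside the eye.
- **Motion:** nothing around the carousel moved between two scene pictures about 1.5 s apart; the only change was at the crop's top edge, where the gripper was rising.
- **Robot:** the tool is clear by about 10 cm.
- **Bystanders:** they look unmoved in the pictures; I did not measure them.

The hub estimates from the different cameras differed by a few millimetres. I positioned the final moves from the wrist view of the rail and arm.

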